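Scan in and stack a wooden trinket-tower kit

ROBOT

A 6-joint arm with a two-finger parallel gripper is mounted at the origin on the work surface. World frame = base frame: x ahead of the robot, y to its left, z up, the work surface at z = 0. Lengths are in m, angles in rad, forces in N, time in s.
With the tool pointing down it reaches from about 0.25 to 0.775 m from the base axis. Payload 8.9 kg.
Tool frame: the origin (TCP) lies at the very end of the fingers, on their centre line; the grasp point (between the pads) lies 19 mm behind it (robot.grip_depth is the distance from the TCP to the grasp point, in m); z points along the fingers, y is the direction in which the jaws open and shut (so a half turn about z gives the same grasp; the last joint's range is limited). The gripper opens to 85 mm and grips with 20 to 120 N. Pads are 22 mm wide; open, the fingers measure 114 mm over their backs; the gripper's body (76 mm by 85 mm) begins 54 mm behind the grasp point. The pads swing forward as they close: fully open they stand 13 mm farther back than shut.
Start: joints at [1.023, 0.291, -0.153, 1.127, 0, 1.431], TCP at [0.209, 0.482, 0.198] pointing down, gripper open.
Joint ranges: [-2.52, 2.52], [-0.91, 1.74], [-1.3, 1.37], [-1.96, 2.02], [-1.52, 1.47], [-3.14, 3.14]. Speed limits (rad/s): [2.22, 2.22, 2.79, 3.14, 3.14, 3.14].

INTERFACE

Orientations are given as a unit quaternion [x, y, z, w].
In Python, from plant import robot gives the robot as it stands. The module is installed in compiled form; this text tells all that it offers.
- The arm moves only by the tool play_rows, never from a script. Its argument "plan" is text: rows parted by semicolons, each of 7 numbers parted by spaces: the closure, from 0 (fully open) to 1 (shut), then the shift along the world's x, y, z in m, then the turn, a rotation vector about the world's x, y, z in rad. In form: jaw x y z ax ay az; .... A call has 1 to 20 rows; each row is the pose to reach, as a shift and turn from the pose commanded when the call began; what a row does not reach only later rows make up. A row lasts 1/8 s, in which the tool goes at most 62.5 mm and 10.7 degrees, less where a joint would pass 70% of its speed; a pose out of reach is approached as far as the arm can. A call with a gripper value outside its range is refused whole. The fingers move at their own pace and stop on an object; the grip force is fixed at half the most. Time passes only in rows, so rows that repeat a pose let the fingers close. It gives the time, the measured TCP pose, the force and the opening at its end, in the units of the state.
- robot.read_state(): the state, without advancing time (a new reading comes with each control period).
- robot.grab_frame(name): name is "scene" or "top" or "wrist"; returns a dict with "color" (384x512x3 uint8, red, green, blue), "mtx" (3x3 intrinsics, pixels), "dist_coeffs" ([k1, k2, p1, p2, k3] as OpenCV has them; the pictures are not rectified), "R" (3x3) and "t" (3): a world point X has camera coordinates R X + t; the wrist camera has in their place "hand_eye" (4x4, takes a point from camera to tool coordinates, whose origin is the TCP and whose axes are the flange's). Camera axes: x right, y down, z forward; pixel columns grow to the right and rows downward; lengths in m; the calibration is good to about 2 mm. A picture is of the moment at which its call begins: read the wrist's pose just before it. There is no depth.
- robot.close_job(): hands the job in, once; it reports no verdict.
The state is a dict: "time_s": time; "joint_positions": joint angles; "joint_velocities": joint speeds; "tau": joint torques, N m; "tool_pos": TCP position; "tcp_rot": TCP orientation; "ft_force": force on the tool from outside, world axes, zero at the start; "ft_torque": the same for the moment, N m; "opening": finger opening in m.
Only numpy, scipy, OpenCV 4.12 (cv2) and the standard library are available. Lean on these libraries where they do the work, as an engineer would, in place of code of your own. Each camera call takes 0.05 s, during which the arm holds its last target. There are 200 camera calls.

TASK

Book out a wooden trinket-tower kit: with the hand scanner, held still for a good second at each, scan first the order card's barcode and then the sticker of every part on the table in stacking order - base, then whichever tiers there are from the tallest to the thinnest, then the lid. Stand the scanner back in its dock, and only then stack the parts squarely in the pocket of the glue-up jig in that same order, base at the bottom and lid on top. Leave the paint bottle, cup and cookie cutter where they are.

Things in the scene. Friction and masses are not known exactly. Their poses are not given: they have to be found in the camera images.
- base: base of the wooden tower: a solid block on four small square feet, 52 mm square, pale wood, 35-100 g; origin at the centre of its underside, z up, x and y square to its sides; starts lying upright on the table. 20 mm high over all; the slab is from 5 to 20 mm. Barcode sticker 36 mm (along y) by 20 mm. It is in the middle of the flat top.
- tier_tall: tallest tray-shaped tier of the wooden tower, 52 mm square, pale wood, 35-100 g; origin at the centre of its underside, z up, x and y square to its sides; starts lying upright on the table. 24 mm high, open on top, walls and floor 4.5 mm thick. Barcode sticker 36 mm (along y) by 20 mm. It lies in the middle of the tray's inner floor. This tier may be absent.
- tier_mid: middle-height tray-shaped tier of the wooden tower, 52 mm square, pale wood, 35-100 g; origin at the centre of its underside, z up, x and y square to its sides; starts lying upright on the table. 18 mm high, open on top, walls and floor 4.5 mm thick. Barcode sticker 36 mm (along y) by 20 mm. It lies in the middle of the tray's inner floor. This tier may be absent.
- tier_low: thinnest tray-shaped tier of the wooden tower, 52 mm square, pale wood, 35-100 g; origin at the centre of its underside, z up, x and y square to its sides; starts lying upright on the table. 12 mm high, open on top, walls and floor 4.5 mm thick. Barcode sticker 36 mm (along y) by 20 mm. It lies in the middle of the tray's inner floor. This tier may be absent.
- lid: lid of the wooden tower: a 12 mm plate, 52 mm square, pale wood, 35-100 g; origin at the centre of its underside, z up, x and y square to its sides; starts lying upright on the table. A wooden pull bar (8 mm thick, 30 mm long along y, rising 13 mm above the plate) stands on top at x = +18 mm. Barcode sticker 36 mm (along y) by 20 mm. It is on top of the plate, its middle at x = -7 mm.
- base_label (a point): middle of the base's barcode sticker; y along the sticker's long side, z straight out of it
- tier_tall_label (a point): middle of the tallest tier's barcode sticker; y along the sticker's long side, z straight out of it (absent with its tier)
- tier_mid_label (a point): middle of the middle tier's barcode sticker; y along the sticker's long side, z straight out of it (absent with its tier)
- tier_low_label (a point): middle of the thinnest tier's barcode sticker; y along the sticker's long side, z straight out of it (absent with its tier)
- lid_label (a point): middle of the lid's barcode sticker; y along the sticker's long side, z straight out of it
- card_label (a point): middle of the barcode sticker (36 x 20 mm) on the order card: a fixed little wooden stand with a 70 x 85 mm face sloping 35 degrees, the sticker 31 mm above the table; y runs level along the sticker's long side, z straight out of the face (back and up, roughly towards the robot), x up the slope
- scanner: hand barcode scanner, 170 g, standing upright in its dock; origin at the centre of the underside of its flat 46 mm square foot block (45 mm high), x forward (nose side), z up. Above the foot rises a handle 32 mm (x) by 26 mm (y), centred at x = -4 mm, from z = 45 to 133 mm: grip it across the 26 mm. The nose reaches 55 mm forward of the origin, no lower than 20 mm
- scan_window (a point): middle of the red window under the nose, at x = 41, z = 31 mm in the scanner's frame; z is the beam, leaving forward and down, 35 degrees off the scanner's straight-down; y is the scan line. Reads a sticker 60-150 mm along the beam, its middle within 12 mm of the beam in x and y, at most 44 degrees off square, scan line within 20 degrees of the sticker's long side (either way), held still 1 s
- dock_seat (a point): middle of the seat of the fixed charging dock, 12 mm above the table: a 52 mm square recess with a rim 6 mm high for the scanner's foot; x forward as the scanner stands at the start
- jig_floor (a point): middle of the floor of the fixed glue-up jig's pocket, 8 mm above the table (plywood board 130 mm square); x and y run square to the pocket. Four L-shaped aluminium corner posts, 60 mm high above this floor and 8 mm thick, enclose a pocket 56 mm square; between the posts each of the four sides is open over 36 mm, for fingers
- paint: bystander: paint bottle, 38 mm wide, 105 mm high, standing; origin under its centre
- cup: bystander: clear water cup, 68 mm wide, 85 mm high; origin under its centre
- cutter: bystander: round steel cookie cutter, 60 mm wide, 22 mm high; origin under its centre
Not all that is in view belongs to the job. Leave any purple look-alike of the lid alone.

How it is judged:
By the outcome, as a careful person would: the job done as asked, in the order asked, and still so for the second after the job is handed in, with the robot touching nothing.
Of tier_tall, tier_mid, tier_low only 1 to 3 are there at a start; the rules pass over those that are not, and their reading is None.
At some moment in a run one of base, tier_tall, tier_mid, tier_low, lid may be knocked a few centimetres aside while the robot is not near it.
It also fails if it takes over 210 s, if anything falls off the work surface, if the arm or the gripper's body presses on something with over 40 N, if the wrist force passes 120 N, or if a joint passes its speed limit or range.

## Working session

There is one attempt and no reset: what is moved stays moved. The work goes in short steps, Python scripts to look and compute and a tool call to move; the robot and the scene stay as the last step left them, time stands still between calls to the robot, and variables do not carry over. Pictures are saved under pics/ and viewed, about 12 in all and at most 16, crops included, and the job is handed in when it is done.

Besides the shell and the picture viewer there is one more tool, called after ">>>" by a JSON object that holds its "name" and its "arguments". play_rows: Moves the arm, as the interface text tells. Its arguments: {"type":"object","properties":{"plan":{"type":"string"}},"required":["plan"]}

```bash
mkdir -p pics
cat > h.py <<'E'
import numpy as np, cv2
from scipy.spatial.transform import Rotation as Rn
from plant import robot
def grab(n,save=None):
    s=robot.read_state(); f=robot.grab_frame(n)
    f['s']=s
    if save: cv2.imwrite('pics/'+save,f['color'][:,:,::-1])
    np.savez('last_%s.npz'%n,**cam(f,n))
    return f
def cam(f,n):
    if n=='wrist':
        s=f['s'];T=np.eye(4);T[:3,:3]=Rn.from_quat(s['tcp_rot']).as_matrix();T[:3,3]=s['tool_pos']
        C=T@np.array(f['hand_eye']); R=C[:3,:3].T; t=-R@C[:3,3]
    else: R=np.array(f['R']);t=np.array(f['t'])
    return dict(K=np.array(f['mtx']),d=np.array(f['dist_coeffs']),R=R,t=t,img=f['color'])
def load(n): return dict(np.load('last_%s.npz'%n))
def px2w(c,uv,z):
    p=cv2.undistortPoints(np.array(uv,float).reshape(-1,1,2),c['K'],c['d']).reshape(-1,2)
    d=np.c_[p,np.ones(len(p))]@c['R']; o=-c['R'].T@c['t']
    return o+d*((np.broadcast_to(z,len(p))-o[2])/d[:,2])[:,None]
def w2px(c,X):
    return cv2.projectPoints(np.array(X,float).reshape(-1,1,3),cv2.Rodrigues(c['R'])[0],c['t'],c['K'],c['d'])[0].reshape(-1,2)
E
python3 - <<'E'
from h import *
for n in ['scene','top','wrist']:
    f=grab(n); c=cam(f,n); print(n,(-c['R'].T@c['t']).round(3),c['R'][2].round(3),c['K'][0,0],c['d'])
    cv2.imwrite('pics/%s0.png'%n,cv2.resize(f['color'][:,:,::-1],(800,600),interpolation=cv2.INTER_CUBIC))
print(robot.read_state(), robot.grip_depth)
E
```

```text
scene [ 1.088 -0.667  0.989] [-0.418  0.507 -0.754] 485.66351174268476 [-0.02951915  0.          0.          0.          0.        ]
top [ 0.458 -0.037  1.104] [ 0.105  0.024 -0.994] 387.83249788208957 [0.02743602 0.         0.         0.         0.        ]
wrist [0.138 0.513 0.374] [ 0.279 -0.122 -0.953] 344.5630950382987 [0.01427171 0.         0.         0.         0.        ]
{'time_s': 0.15, 'joint_positions': array([ 1.02270613e+00,  2.91136116e-01, -1.53901146e-01,  1.12670154e+00,
       -3.67225169e-07,  1.43151487e+00]), 'joint_velocities': array([-0.00098469, -0.00177782,  0.00321644,  0.00232067, -0.0006791 ,
        0.00041533]), 'tau': array([ 2.36365697e-03, -5.37370169e+01,  3.31521857e+01,  1.14321013e-02,
       -1.30864291e-04, -5.94624638e-06]), 'tool_pos': array([0.20850623, 0.48145177, 0.19739125]), 'tcp_rot': array([ 2.02983947e-01,  9.79181952e-01, -4.43743632e-04, -1.58616101e-04]), 'ft_force': array([ 0.76669748, -0.6262126 ,  0.21573191]), 'ft_torque': array([-0.02057321,  0.01070761,  0.05852313]), 'opening': 0.08520876630961591} 0.0187
```

View pics/scene0.png

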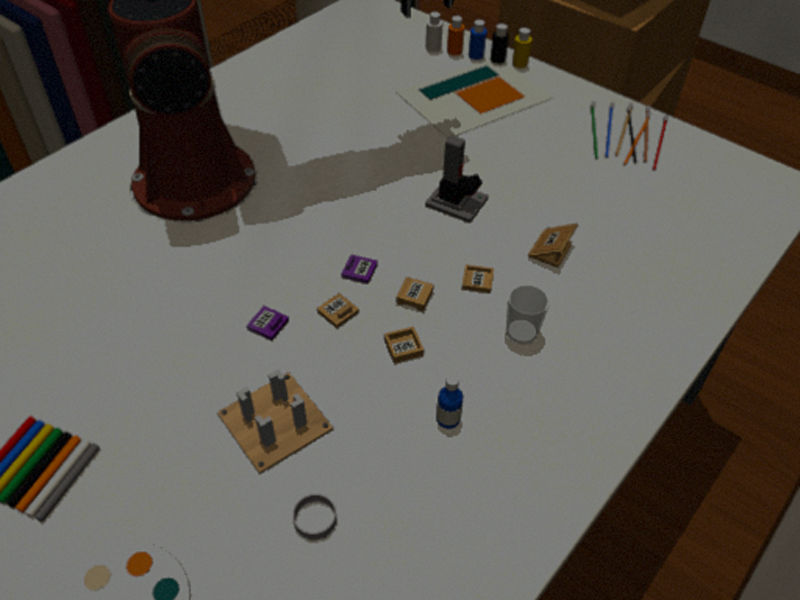

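View pics/top0.png

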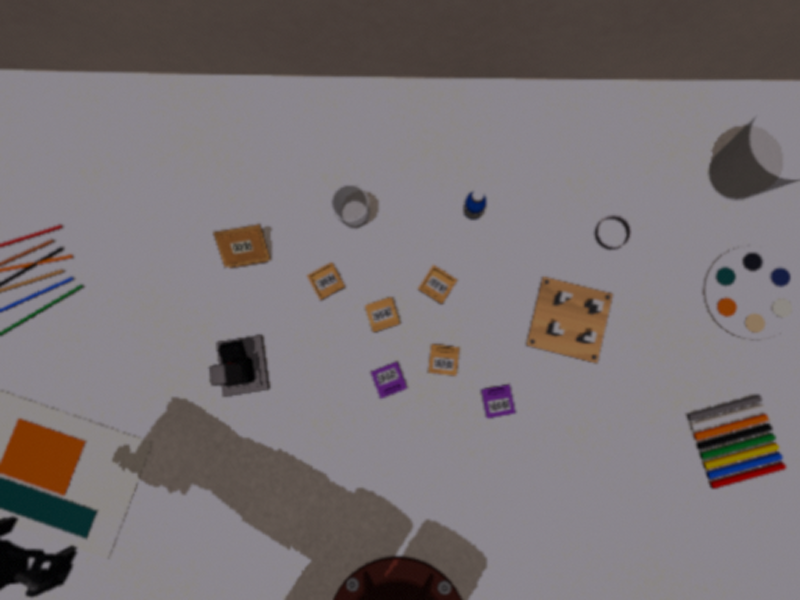

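The scene shows dock and scanner, the order card, base, two tiers, lid, two purple decoys and the jig. I'll enlarge it for corner pixels.

Run:
```python
from h import *
c=load('top'); im=c['img'][:,:,::-1]
a=cv2.resize(im[140:260,128:308],(800,533),interpolation=cv2.INTER_CUBIC); a=cv2.convertScaleAbs(a,alpha=1.4)
cv2.imwrite('pics/topcrop.png',a)
c=load('scene'); im=c['img'][:,:,::-1]
a=cv2.resize(im[140:260,150:330],(800,533),interpolation=cv2.INTER_CUBIC); a=cv2.convertScaleAbs(a,alpha=1.4)
cv2.imwrite('pics/scenecrop.png',a)
# colour segmentation of woods
c=load('top');hsv=cv2.cvtColor(c['img'],cv2.COLOR_RGB2HSV)
m=cv2.inRange(hsv,(8,70,60),(25,255,255)); m=cv2.morphologyEx(m,cv2.MORPH_CLOSE,np.ones((5,5)))
for k in cv2.findContours(m,cv2.RETR_EXTERNAL,cv2.CHAIN_APPROX_NONE)[0]:
    if cv2.contourArea(k)>150:
        r=cv2.minAreaRect(k); b=cv2.boxPoints(r)
        w=px2w(c,b,.015)
        e=w[1]-w[0]; print(np.round(r[0],1),np.round(r[1],1),px2w(c,[r[0]],.015)[0].round(3),np.linalg.norm(e).round(3),np.linalg.norm(w[2]-w[1]).round(3),np.degrees(np.arctan2(e[1],e[0])).round(1))
```

```text
[474.1 291.3] [ 6.5 49.5] [ 0.314 -0.586  0.015] 0.132 0.017 -73.1
[ 25.1 291.7] [49.3 37.9] [0.282 0.637 0.015] 0.1 0.139 -13.2
[467.9 273.1] [ 6.8 48.3] [ 0.362 -0.571  0.015] 0.13 0.018 -73.2
[283.7 229.8] [18.2 19. ] [ 0.466 -0.071  0.015] 0.053 0.051 -4.6
[244.5 200.9] [18.3 18.7] [0.545 0.04  0.015] 0.053 0.052 -70.3
[364.2 204.2] [47.1 45.4] [ 0.543 -0.295  0.015] 0.128 0.13 -13.8
[279.6 181.6] [18.3 18.6] [ 0.602 -0.058  0.015] 0.053 0.052 -32.3
[208.4 179.4] [18.2 18.4] [0.604 0.144 0.015] 0.052 0.052 -59.8
[154.7 157.3] [24.5 32.5] [0.665 0.301 0.015] 0.093 0.072 -78.4
```

View pics/topcrop.png

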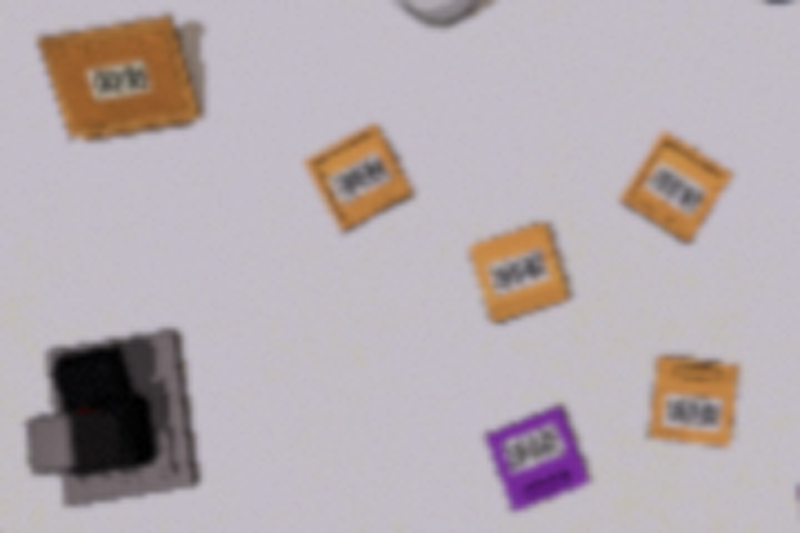

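View pics/scenecrop.png

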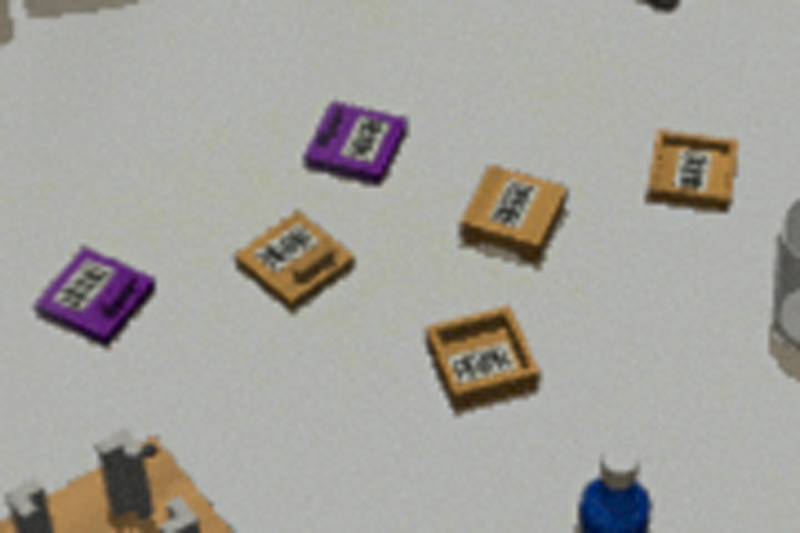

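>>> {"name": "play_rows", "arguments": {"plan": "0 0.05 -0.05 0.055 0 0 0.1; 0 0.1 -0.1 0.055 0 0 0.2; 0 0.16 -0.15 0.055 0 0 0.3;0 0.21 -0.2 0.055 0 0 0.408;0 0.22 -0.21 0.055 0 0 0.408;0 0.22 -0.21 0.055 0 0 0.408;0 0.22 -0.21 0.055 0 0 0.408"}}

```text
time_s: 1.02
tool_pos: [0.4285, 0.2715, 0.2525]
tcp_rot: [0.001, 1.0, -0.0, -0.0]
ft_force: [-1.0, 0.2, 0.5]
opening: 0.0853
```

Run:
```python
from h import *
f=grab('wrist'); print(f['s']['tool_pos'],f['s']['tcp_rot'])
cv2.imwrite('pics/wrist1.png',cv2.convertScaleAbs(cv2.resize(f['color'][:,:,::-1],(800,600),interpolation=cv2.INTER_CUBIC),alpha=1.3))
```

```text
[0.4285027  0.27153707 0.25250091] [ 1.03475161e-03  9.99999354e-01 -6.74535086e-06 -4.69674674e-04]
```

View pics/wrist1.png

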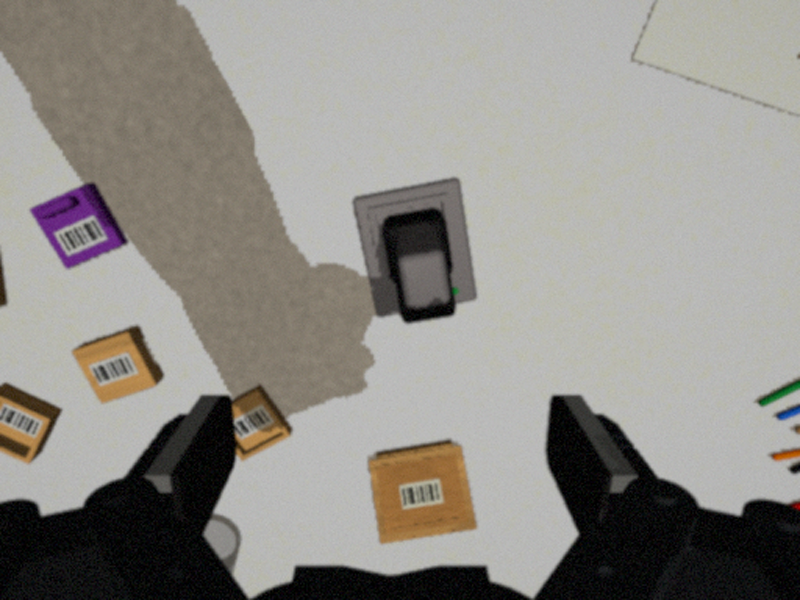

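Dock with scanner at about (415,250), card at (422,492). I'll crop both.

Run:
```python
from h import *
c=load('wrist');im=c['img'][:,:,::-1]
a=cv2.resize(im[108:208,220:310],None,fx=4.4,fy=4.4,interpolation=cv2.INTER_CUBIC)
b=cv2.resize(im[275:355,230:310],None,fx=4.4,fy=4.4,interpolation=cv2.INTER_CUBIC)
b=cv2.copyMakeBorder(b,0,440-352,0,0,cv2.BORDER_CONSTANT)
cv2.imwrite('pics/dc.png',cv2.convertScaleAbs(np.hstack([a,b]),alpha=1.6))
```

```text
(no output)
```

View pics/dc.png

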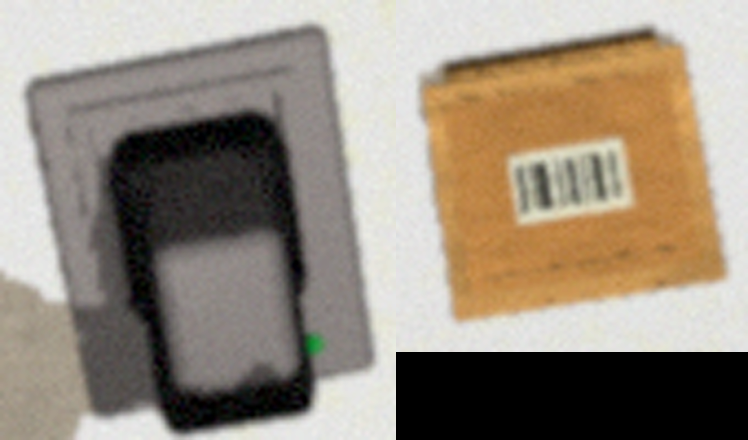

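Run:
```python
from h import *
c=load('wrist')
def D(p): return np.array(p)/4.4+[220,108]
def C(p): return (np.array(p)-[396,0])/4.4+[230,275]
def ang(a,b): return np.degrees(np.arctan2(b[1]-a[1],b[0]-a[0])).round(1)
def rep(n,w): print(n,w.mean(0).round(4),[np.linalg.norm(w[i]-w[i-1]).round(4) for i in range(4)],[ang(w[i-1],w[i]) for i in range(4)])
rep('handle top',px2w(c,D([(155,243),(285,233),(300,380),(175,392)]),.145))
rep('dock',px2w(c,D([(30,85),(325,28),(372,362),(95,412)]),.018))
print('recess',px2w(c,D([(68,107),(285,70)]),.018).round(4))
rep('card lab',px2w(c,C([(509,155),(622,138),(634,205),(518,223)]),.031))
rep('card',px2w(c,C([(425,90),(680,45),(725,280),(457,320)]),[.055,.055,.008,.008]))
# body of scanner foot back edge top z=.057
print('footback',px2w(c,D([(120,140),(270,117)]),.057).round(4))
t=load('top')
rep('T card',px2w(t,np.array([(88,68),(147,63),(151,93),(92,98)])/4.444+[128,140],.031))
rep('T dock',px2w(t,np.array([(50,350),(178,330),(200,487),(65,505)])/4.444+[128,140],.018))
rep('T hand',px2w(t,np.array([(27,420),(72,412),(78,470),(32,474)])/4.444+[128,140],.145))
```

```text
handle top [0.4334 0.2906 0.145 ] [np.float64(0.0306), np.float64(0.025), np.float64(0.03), np.float64(0.0248)] [np.float64(-172.4), np.float64(94.4), np.float64(7.3), np.float64(-84.3)]
dock [0.4452 0.2921 0.018 ] [np.float64(0.095), np.float64(0.0803), np.float64(0.095), np.float64(0.0805)] [np.float64(-169.9), np.float64(100.7), np.float64(10.2), np.float64(-79.3)]
recess [[0.4118 0.2545 0.018 ]
 [0.4021 0.3129 0.018 ]]
card lab [0.6615 0.2983 0.031 ] [np.float64(0.0254), np.float64(0.0354), np.float64(0.025), np.float64(0.037)] [np.float64(-173.4), np.float64(100.0), np.float64(10.1), np.float64(-79.5)]
card [0.666  0.299  0.0315] [np.float64(0.1325), np.float64(0.0741), np.float64(0.1332), np.float64(0.092)] [np.float64(-176.5), np.float64(101.5), np.float64(11.8), np.float64(-79.7)]
footback [[0.4142 0.2688 0.057 ]
 [0.4087 0.3056 0.057 ]]
T card [0.6595 0.295  0.031 ] [np.float64(0.0196), np.float64(0.0376), np.float64(0.0196), np.float64(0.0375)] [np.float64(10.5), np.float64(-84.0), np.float64(-169.7), np.float64(96.0)]
T dock [0.4471 0.2854 0.018 ] [np.float64(0.0975), np.float64(0.0816), np.float64(0.0995), np.float64(0.085)] [np.float64(8.9), np.float64(-79.9), np.float64(-169.2), np.float64(98.7)]
T hand [0.4331 0.2863 0.145 ] [np.float64(0.0299), np.float64(0.0252), np.float64(0.0322), np.float64(0.0255)] [np.float64(8.7), np.float64(-78.7), np.float64(-170.8), np.float64(96.1)]
```

>>> {"name": "play_rows", "arguments": {"plan": "0 0.005 0.0175 0 0 0 0.178;0 0.005 0.0175 -0.03 0 0 0.178;0 0.005 0.0175 -0.08 0 0 0.178;0 0.005 0.0175 -0.12 0 0 0.178;0 0.005 0.0175 -0.15 0 0 0.178;0 0.005 0.0175 -0.167 0 0 0.178;0 0.005 0.0175 -0.167 0 0 0.178;0 0.005 0.0175 -0.167 0 0 0.178;1 0.005 0.0175 -0.167 0 0 0.178;1 0.005 0.0175 -0.167 0 0 0.178;1 0.005 0.0175 -0.167 0 0 0.178;1 0.005 0.0175 -0.167 0 0 0.178;1 0.005 0.0175 -0.167 0 0 0.178;1 0.005 0.0175 -0.167 0 0 0.178;1 0.005 0.0175 -0.167 0 0 0.178;1 0.005 0.0175 -0.167 0 0 0.178"}}

```text
time_s: 3.08
tool_pos: [0.434, 0.2895, 0.0862]
tcp_rot: [-0.089, 0.996, 0.0, 0.0]
ft_force: [-0.5, 1.5, 5.8]
opening: 0.0251
```

>>> {"name": "play_rows", "arguments": {"plan": "1 0 0 0.01 0 0 0;1 0 0 0.03 0 0 0;1 0 0 0.06 0 0 0;1 0 0 0.08 0 0 0;1 0.04 0 0.08 0 0 0;1 0.09 -0.005 0.08 0 0 0;1 0.126 -0.0105 0.07 0 0 0;1 0.126 -0.0105 0.07 0 0 0;1 0.126 -0.0105 0.07 0 0 0;1 0.126 -0.0105 0.07 0 0 0;1 0.126 -0.0105 0.07 0 0 0;1 0.126 -0.0105 0.07 0 0 0;1 0.126 -0.0105 0.07 0 0 0;1 0.126 -0.0105 0.07 0 0 0;1 0.126 -0.0105 0.07 0 0 0;1 0.126 -0.0105 0.07 0 0 0;1 0.126 -0.0105 0.07 0 0 0;1 0.126 -0.0105 0.07 0 0 0;1 0.126 -0.0105 0.07 0 0 0;1 0.126 -0.0105 0.07 0 0 0"}}

```text
time_s: 5.58
tool_pos: [0.5597, 0.2787, 0.1558]
tcp_rot: [-0.088, 0.996, -0.0, 0.0]
ft_force: [-0.9, -0.4, -1.9]
opening: 0.0248
```

Run:
```python
from h import *
f=grab('wrist'); print(f['s']['tool_pos'],f['s']['tcp_rot'])
s=grab('scene'); t=grab('top')
a=f['color'][:,:,::-1]; a=cv2.resize(a,(800,600),interpolation=cv2.INTER_CUBIC)[150:600]
b=cv2.resize(s['color'][90:240,240:390,::-1],(400,400),interpolation=cv2.INTER_CUBIC)
b2=cv2.resize(t['color'][130:230,110:210,::-1],(400,400),interpolation=cv2.INTER_CUBIC)
cv2.imwrite('pics/w2.png',cv2.convertScaleAbs(np.vstack([cv2.resize(a,(600,338)),cv2.resize(np.hstack([b,b2]),(600,262*600//600))]),alpha=1.4))
```

```text
[0.55969603 0.27872046 0.15581684] [-8.84635288e-02  9.96079416e-01 -5.87819299e-06  1.29035888e-05]
```

View pics/w2.png

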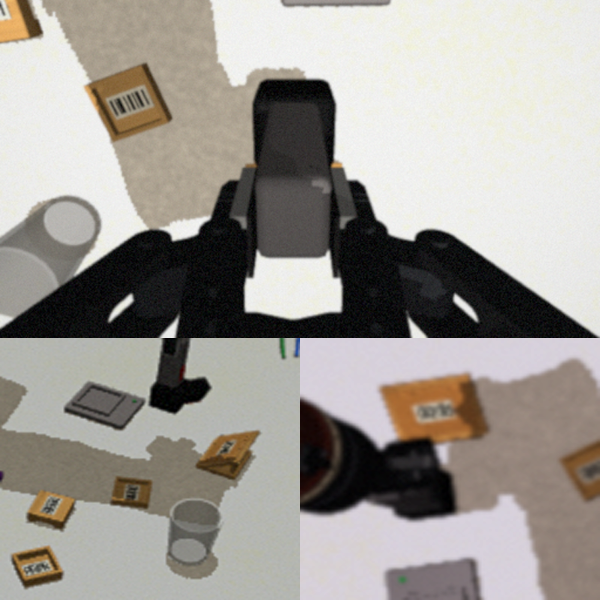

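Scanner is held straight and aimed at the card. Next I'll check that the parts are still in place, then scan the base.

```bash
cat >> h.py <<'E'
def parts(n='top',z=.015):
    f=grab(n); c=load(n); hsv=cv2.cvtColor(c['img'],cv2.COLOR_RGB2HSV)
    m=cv2.inRange(hsv,(8,70,60),(25,255,255)); m=cv2.morphologyEx(m,cv2.MORPH_CLOSE,np.ones((5,5)))
    for k in cv2.findContours(m,cv2.RETR_EXTERNAL,cv2.CHAIN_APPROX_NONE)[0]:
        if cv2.contourArea(k)>120:
            r=cv2.minAreaRect(k); w=px2w(c,cv2.boxPoints(r),z); e=w[1]-w[0]; l=[np.linalg.norm(e),np.linalg.norm(w[2]-w[1])]
            if max(l)<.085: print(px2w(c,[r[0]],z)[0][:2].round(4),np.round(l,3),((np.degrees(np.arctan2(e[1],e[0]))+45)%90-45).round(1))
E
python3 -c "
from h import *
parts()"
```

```text
[ 0.4667 -0.0714] [0.052 0.051] -5.3
[0.5452 0.0403] [0.053 0.052] 19.7
[ 0.6018 -0.0579] [0.053 0.052] -30.6
[0.6033 0.1452] [0.055 0.055] 28.1
```

>>> {"name": "play_rows", "arguments": {"plan": "1 -0.03 -0.04 0 0 0 0.03;1 -0.05 -0.095 0 0 0 0.06;1 -0.07 -0.15 0 0 0 0.1;1 -0.09 -0.2 -0.011 0 0 0.13;1 -0.105 -0.25 -0.011 0 0 0.16;1 -0.11 -0.271 -0.011 0 0 0.166;1 -0.11 -0.271 -0.011 0 0 0.166;1 -0.11 -0.271 -0.011 0 0 0.166"}}

```text
time_s: 6.78
tool_pos: [0.45, 0.0082, 0.145]
tcp_rot: [-0.171, 0.985, 0.0, 0.0]
ft_force: [-0.3, -0.5, -2.1]
opening: 0.0249
```

```bash
python3 -c "
from h import *
f=grab('wrist'); t=grab('top')
a=f['color'][:,:,::-1]; b=cv2.resize(t['color'][130:280,190:340,::-1],(600,600),interpolation=cv2.INTER_CUBIC)[:400]
cv2.imwrite('pics/w3.png',cv2.convertScaleAbs(np.vstack([cv2.resize(a,(600,450))[:200],b]),alpha=1.4))
parts()"
```

```text
[ 0.4651 -0.0819] [0.053 0.032] -4.7
[ 0.6008 -0.0583] [0.054 0.053] -31.1
[0.6033 0.1438] [0.052 0.054] 28.1
```

View pics/w3.png

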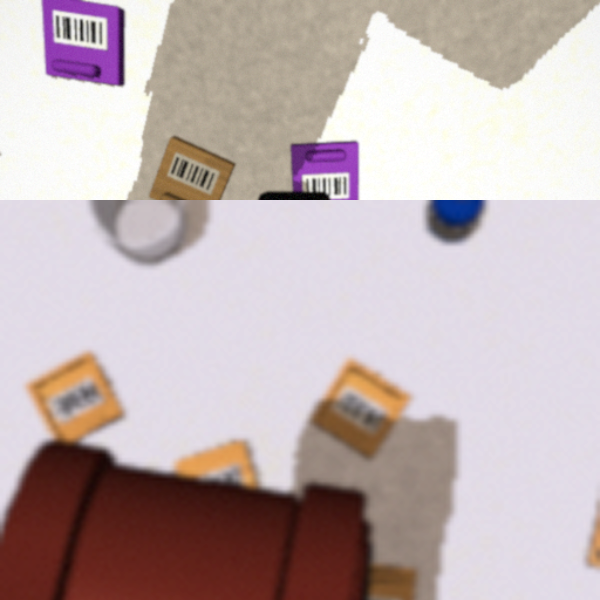

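>>> {"name": "play_rows", "arguments": {"plan": "1 0 0 0 0 0 0;1 0 0 0 0 0 0;1 0 0 0 0 0 0;1 0 0 0 0 0 0;1 0 0 0 0 0 0;1 0 0 0 0 0 0;1 0 0 0 0 0 0;1 0 0 0 0 0 0;1 0 0 0 0 0 0;1 0 0 0 0 0 0;1 0 0 0 0 0 0"}}

```text
time_s: 8.3
tool_pos: [0.4497, 0.0077, 0.1448]
tcp_rot: [-0.171, 0.985, -0.0, -0.0]
ft_force: [0.4, -1.0, -1.5]
opening: 0.0251
```

>>> {"name": "play_rows", "arguments": {"plan": "1 0 0 0.01 0 0 -0.15;1 0.02 -0.003 0.01 0 0 -0.3;1 0.04 -0.006 0 0 0 -0.5;1 0.05 -0.008 0 0 0 -0.7;1 0.0655 -0.011 -0.015 0 0 -0.885;1 0.0655 -0.011 -0.015 0 0 -0.885;1 0.0655 -0.011 -0.015 0 0 -0.885;1 0.0655 -0.011 -0.015 0 0 -0.885;1 0.0655 -0.011 -0.015 0 0 -0.885"}}

```text
time_s: 9.43
tool_pos: [0.5151, -0.0032, 0.1303]
tcp_rot: [0.267, 0.964, 0.0, 0.0]
ft_force: [-0.3, -0.7, -1.1]
opening: 0.0254
```

```bash
python3 -c "
from h import *
parts(); f=grab('scene'); a=f['color'][120:270,150:350,::-1]
cv2.imwrite('pics/s4.png',cv2.convertScaleAbs(cv2.resize(a,(800,600),interpolation=cv2.INTER_CUBIC),alpha=1.4))"
```

```text
[ 0.4655 -0.0779] [0.053 0.041] -5.3
```

View pics/s4.png

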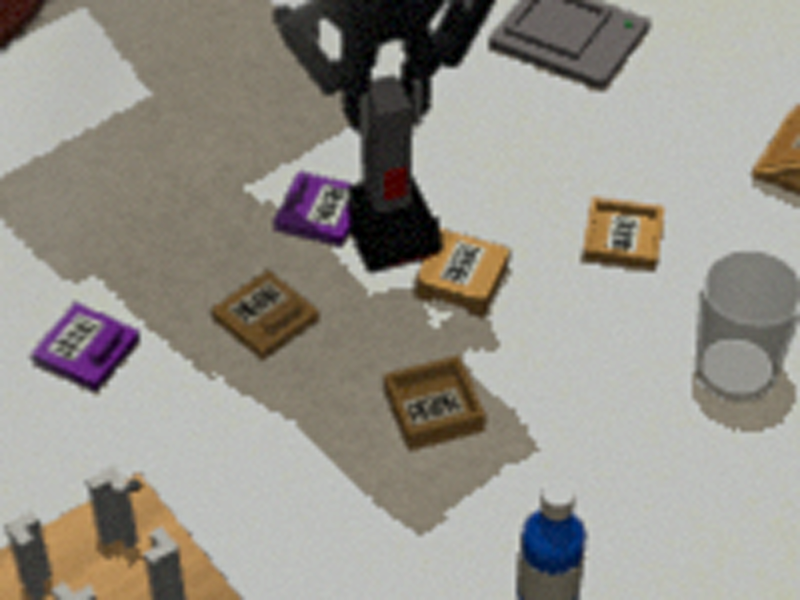

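>>> {"name": "play_rows", "arguments": {"plan": "1 0 0 0 0 0 0;1 0 0 0 0 0 0;1 0 0 0 0 0 0;1 0 0 0 0 0 0;1 0 0 0 0 0 0;1 0 0 0 0 0 0;1 0 0 0 0 0 0;1 0 0 0 0 0 0;1 0 0 0 0 0 0;1 0 0 0 0 0 0;1 0 0 0 0 0 0"}}

```text
time_s: 10.9
tool_pos: [0.5152, -0.0033, 0.1298]
tcp_rot: [0.268, 0.964, 0.0, -0.0]
ft_force: [0.2, -0.2, -1.7]
opening: 0.0254
```

```bash
python3 -c "
from h import *
parts('scene',.01)"
```

```text
[ 0.5451 -0.6204] [0.03 0.03] 4.7
[ 0.5717 -0.5728] [0.033 0.033] 3.9
[ 0.6015 -0.0568] [0.061 0.068] -29.1
[ 0.4669 -0.0719] [0.065 0.062] -4.1
[0.542  0.0414] [0.068 0.057] 27.3
[0.605  0.1435] [0.062 0.053] 31.0
```

>>> {"name": "play_rows", "arguments": {"plan": "1 0 0.01 0.02 0 0 0.15;1 0 0.02 0.02 0 0 0.3;1 0 0.04 0.02 0 0 0.5;1 0 0.06 0.02 0 0 0.7;1 0 0.09 0 0 0 0.9;1 0 0.1 0 0 0 1.047;1 0 0.1 0 0 0 1.047;1 0 0.1 0 0 0 1.047;1 0 0.1 0 0 0 1.047;1 0 0.1 0 0 0 1.047"}}

```text
time_s: 12.2
tool_pos: [0.5154, 0.0963, 0.13]
tcp_rot: [-0.249, 0.968, -0.0, 0.0]
ft_force: [0.2, -0.4, -1.8]
opening: 0.0251
```

```bash
python3 -c "
from h import *
parts('scene',.01);print();parts()"
```

```text
[ 0.5451 -0.6204] [0.03 0.03] 4.7
[ 0.5717 -0.5728] [0.033 0.033] 3.9
[ 0.6018 -0.0562] [0.057 0.07 ] -22.1
[ 0.4679 -0.0725] [0.064 0.064] 0.5
[0.5427 0.0416] [0.069 0.06 ] 27.3
[0.6049 0.1433] [0.063 0.053] 31.4

[ 0.4661 -0.0706] [0.053 0.052] -5.3
[0.5449 0.0411] [0.054 0.054] 19.7
[ 0.6021 -0.0566] [0.054 0.054] -29.6
```

>>> {"name": "play_rows", "arguments": {"plan": "1 0 0 0 0 0 0;1 0 0 0 0 0 0;1 0 0 0 0 0 0;1 0 0 0 0 0 0;1 0 0 0 0 0 0;1 0 0 0 0 0 0;1 0 0 0 0 0 0;1 0 0 0 0 0 0;1 0 0 0 0 0 0;1 0 0 0 0 0 0;1 0 0 0 0 0 0"}}

```text
time_s: 13.68
tool_pos: [0.5152, 0.0967, 0.1298]
tcp_rot: [-0.25, 0.968, -0.0, 0.0]
ft_force: [-0.5, -0.2, -1.5]
opening: 0.0248
```

```bash
python3 -c "
from h import *
parts('scene',.01)"
```

```text
[ 0.5451 -0.6204] [0.03 0.03] 4.7
[ 0.5717 -0.5728] [0.033 0.033] 3.9
[ 0.6018 -0.0568] [0.058 0.068] -26.1
[ 0.4679 -0.0725] [0.064 0.064] 0.5
[0.5426 0.0417] [0.069 0.059] 26.3
[0.605  0.1435] [0.062 0.053] 31.0
```

>>> {"name": "play_rows", "arguments": {"plan": "1 -0.02 -0.02 0.02 0 0 -0.1;1 -0.05 -0.05 0.02 0 0 -0.2;1 -0.08 -0.08 0.02 0 0 -0.3;1 -0.11 -0.11 0.02 0 0 -0.4;1 -0.14 -0.14 0.007 0 0 -0.5;1 -0.157 -0.158 0.007 0 0 -0.593;1 -0.157 -0.158 0.007 0 0 -0.593;1 -0.157 -0.158 0.007 0 0 -0.593;1 -0.157 -0.158 0.007 0 0 -0.593;1 -0.157 -0.158 0.007 0 0 -0.593"}}

```text
time_s: 14.98
tool_pos: [0.3585, -0.0609, 0.1368]
tcp_rot: [0.043, 0.999, 0.0, -0.0]
ft_force: [0.1, 0.5, -1.7]
opening: 0.0249
```

```bash
python3 -c "
from h import *
parts('scene',.01);print();parts(); f=load('scene'); a=f['img'][100:250,130:330,::-1]
cv2.imwrite('pics/s5.png',cv2.convertScaleAbs(cv2.resize(a,(800,600),interpolation=cv2.INTER_CUBIC),alpha=1.4))"
```

```text
[ 0.5451 -0.6204] [0.03 0.03] 4.7
[ 0.5717 -0.5728] [0.033 0.033] 3.9
[1.1349 0.0288] [0.038 0.056] -0.0
[ 0.6014 -0.0572] [0.058 0.066] -30.4
[1.0342 0.4041] [0.06  0.081] 23.2
[ 0.4645 -0.0719] [0.063 0.063] 2.9
[0.5404 0.0442] [0.067 0.056] 22.6
[0.6049 0.1437] [0.062 0.053] 31.7

[ 0.4662 -0.072 ] [0.052 0.053] -7.7
[0.5452 0.0403] [0.053 0.052] 19.7
[ 0.6019 -0.0578] [0.053 0.052] -32.3
[0.604  0.1446] [0.053 0.052] 30.2
```

View pics/s5.png

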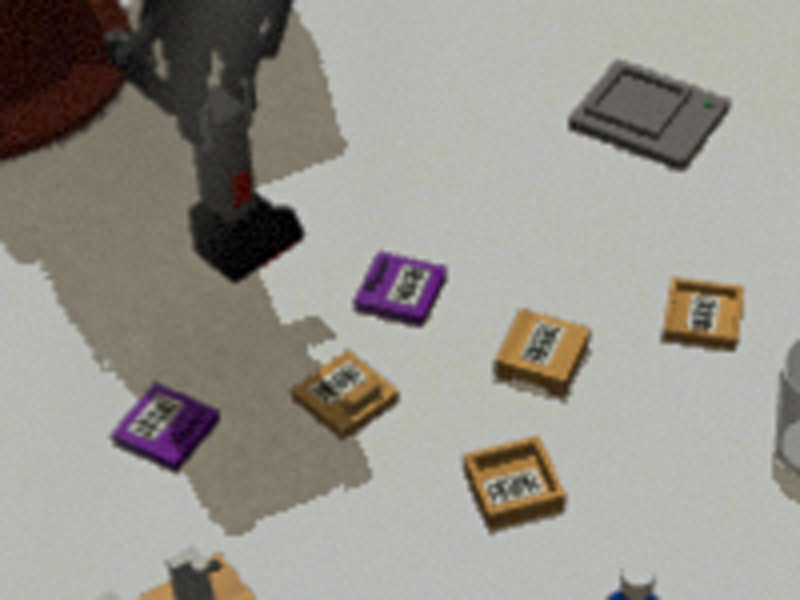

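>>> {"name": "play_rows", "arguments": {"plan": "1 0 0 0 0 0 0;1 0 0 0 0 0 0;1 0 0 0 0 0 0;1 0 0 0 0 0 0;1 0 0 0 0 0 0;1 0 0 0 0 0 0;1 0 0 0 0 0 0;1 0 0 0 0 0 0;1 0 0 0 0 0 0;1 0 0 0 0 0 0;1 0 0 0 0 0 0"}}

```text
time_s: 16.45
tool_pos: [0.3582, -0.0613, 0.1368]
tcp_rot: [0.044, 0.999, -0.0, 0.0]
ft_force: [0.1, -0.3, -1.7]
opening: 0.0254
```

>>> {"name": "play_rows", "arguments": {"plan": "1 0.01 0.04 0.03 0 0 0.05;1 0.02 0.09 0.03 0 0 0.1;1 0.03 0.14 0.03 0 0 0.13;1 0.04 0.19 0.03 0 0 0.16;1 0.055 0.24 0.03 0 0 0.2;1 0.065 0.29 0.03 0 0 0.23;1 0.072 0.33 0.03 0 0 0.265;1 0.0755 0.3505 0.03 0 0 0.265;1 0.0755 0.3505 0.03 0 0 0.265;1 0.0755 0.3505 0.03 0 0 0.265;1 0.0755 0.3505 0 0 0 0.265;1 0.0755 0.3505 -0.02 0 0 0.265;1 0.0755 0.3505 -0.03 0 0 0.265;1 0.0755 0.3505 -0.03 0 0 0.265"}}

```text
time_s: 18.2
tool_pos: [0.4335, 0.2884, 0.1067]
tcp_rot: [-0.088, 0.996, -0.0, -0.0]
ft_force: [0.4, -0.8, -2.0]
opening: 0.025
```

```bash
python3 -c "
from h import *
s=robot.read_state();print(s['tool_pos'],s['tcp_rot'],s['ft_force']);parts()"
```

```text
[0.43349671 0.28840245 0.10669722] [-8.79496406e-02  9.96124830e-01 -2.09214073e-04 -3.73881320e-04] [ 0.40772542 -0.81008357 -1.97362334]
[ 0.4666 -0.0715] [0.052 0.051] -4.6
[0.5452 0.0403] [0.053 0.052] 19.7
[ 0.6019 -0.0578] [0.053 0.052] -32.3
[0.6041 0.1445] [0.052 0.052] 30.2
```

>>> {"name": "play_rows", "arguments": {"plan": "1 0 0 -0.008 0 0 0;1 0 0 -0.015 0 0 0;1 0 0 -0.02 0 0 0;1 0 0 -0.0205 0 0 0;1 0 0 -0.0205 0 0 0;1 0 0 -0.0205 0 0 0"}}

```text
time_s: 19.0
tool_pos: [0.4336, 0.2892, 0.0862]
tcp_rot: [-0.089, 0.996, -0.0, -0.0]
ft_force: [0.3, 0.2, -1.5]
opening: 0.0247
```

>>> {"name": "play_rows", "arguments": {"plan": "0 0 0 0 0 0 0;0 0 0 0 0 0 0;0 0 0 0 0 0 0;0 0 0 0 0 0 0;0 0 0 0 0 0 0;0 0 0 0 0 0 0;0 0 0 0.02 0 0 0;0 0 0 0.05 0 0 0;0 0 0 0.1 0 0 0;0 0 0 0.15 0 0 0;0 0 -0.05 0.165 0 0 0;0 0 -0.1 0.165 0 0 -0.1;0 0 -0.15 0.165 0 0 -0.177;0 0 -0.2 0.165 0 0 -0.177;0 0.01 -0.25 0.165 0 0 -0.177;0 0.02 -0.3 0.165 0 0 -0.177;0 0.025 -0.34 0.165 0 0 -0.177;0 0.025 -0.34 0.165 0 0 -0.177;0 0.025 -0.34 0.165 0 0 -0.177;0 0.025 -0.34 0.165 0 0 -0.177"}}

```text
time_s: 21.5
tool_pos: [0.4585, -0.0499, 0.2514]
tcp_rot: [-0.001, 1.0, 0.0, -0.0]
ft_force: [-0.8, 0.5, -0.3]
opening: 0.0854
```

```bash
python3 -c "
from h import *
parts('wrist'); s=grab('scene');t=grab('top'); f=load('wrist')
a=cv2.resize(f['img'][:,:,::-1],(533,400))
b=cv2.resize(s['color'][70:150,250:330,::-1],(260,260),interpolation=cv2.INTER_CUBIC)
cv2.imwrite('pics/w6.png',cv2.convertScaleAbs(np.hstack([a,cv2.copyMakeBorder(b,0,140,0,0,cv2.BORDER_CONSTANT)]),alpha=1.4))"
```

```text
[0.6008 0.1436] [0.052 0.057] 30.7
[ 0.6002 -0.057 ] [0.058 0.057] -28.3
[0.5441 0.0415] [0.052 0.057] 19.8
[ 0.4644 -0.0712] [0.053 0.051] -6.1
```

View pics/w6.png

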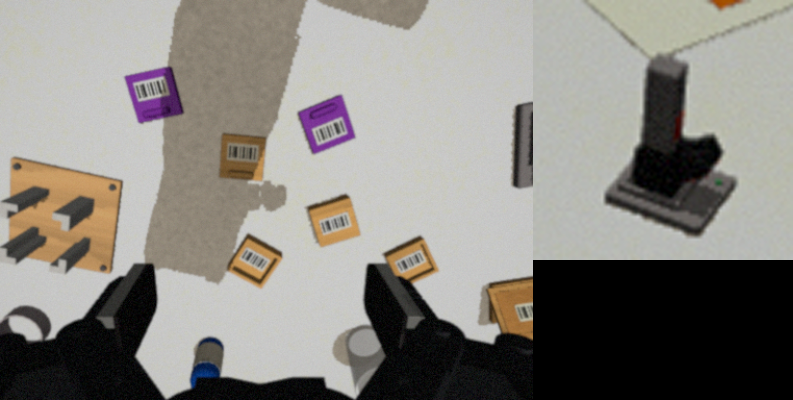

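Scanner is back in its dock. Now a look at the jig from above, plus fitting tier heights.

>>> {"name": "play_rows", "arguments": {"plan": "0 0.015 -0.05 0 0 0 -0.08;0 0.03 -0.1 0 0 0 -0.16;0 0.04 -0.15 0 0 0 -0.241;0 0.055 -0.2 0 0 0 -0.241;0 0.065 -0.235 0 0 0 -0.241;0 0.065 -0.245 0 0 0 -0.241;0 0.065 -0.245 0 0 0 -0.241;0 0.065 -0.245 0 0 0 -0.241;0 0.065 -0.245 0 0 0 -0.241"}}

```text
time_s: 22.78
tool_pos: [0.5238, -0.2947, 0.2517]
tcp_rot: [0.12, 0.993, -0.0, 0.0]
ft_force: [-1.3, -0.0, 0.7]
opening: 0.0855
```

```bash
cat > fit.py <<'E'
from h import *
from scipy.optimize import minimize
def seg(c):
    hsv=cv2.cvtColor(c['img'],cv2.COLOR_RGB2HSV)
    m=cv2.inRange(hsv,(8,60,40),(25,255,255)); return cv2.morphologyEx(m,cv2.MORPH_CLOSE,np.ones((5,5)))
def fit(c,x,y,yaw,h):
    m=seg(c); S=4
    n,l=cv2.connectedComponents(m); u,v=np.round(w2px(c,[x,y,.01])[0]).astype(int)
    k=l[v,u]; m=(l==k).astype(np.uint8)*255
    x0,y0,w,hh=cv2.boundingRect(m); x0-=6;y0-=6;w+=12;hh+=12
    M=cv2.resize(m[y0:y0+hh,x0:x0+w],None,fx=S,fy=S,interpolation=cv2.INTER_LINEAR)>127
    def cost(p):
        a=np.radians(p[2]*100);R=np.array([[np.cos(a),-np.sin(a)],[np.sin(a),np.cos(a)]])
        q=(np.array([[-1,-1],[1,-1],[1,1],[-1,1]])*.026)@R.T+p[:2]
        P=np.vstack([np.c_[q,np.zeros(4)],np.c_[q,np.full(4,h)]])
        uv=(w2px(c,P)-[x0,y0]+.5)*S-.5
        I=np.zeros(M.shape,np.uint8); cv2.fillConvexPoly(I,np.round(cv2.convexHull(uv.astype(np.float32))*16).astype(np.int32),1,shift=4)
        return 1-(I.astype(bool)&M).sum()/(I.astype(bool)|M).sum()
    r=minimize(cost,[x,y,yaw/100],method='Nelder-Mead',options=dict(initial_simplex=[[x,y,yaw/100],[x+.004,y,yaw/100],[x,y+.004,yaw/100],[x,y,yaw/100+.04]],xatol=1e-5,fatol=1e-5))
    return r.x[:2].round(4),(r.x[2]*100).round(1),r.fun.round(4)
E
python3 - <<'E'
from fit import *
for cn in ['scene','wrist']:
  c=load(cn)
  for n,x,y,a in [('base',.545,.041,19.7),('right',.602,-.057,-31),('left',.604,.144,30)]:
    print(cn,n,[(h,)+fit(c,x,y,a,h) for h in (.012,.018,.020,.024)])
f=grab('wrist');print(f['s']['tool_pos'],f['s']['tcp_rot'])
cv2.imwrite('pics/j7.png',cv2.convertScaleAbs(cv2.resize(f['color'][90:330,90:410,::-1],(800,600),interpolation=cv2.INTER_CUBIC),alpha=1.4))
E
```

```text
scene base [(0.012, array([0.545, 0.041]), np.float64(19.7), np.float64(1.0)), (0.018, array([0.545, 0.041]), np.float64(19.7), np.float64(1.0)), (0.02, array([0.545, 0.041]), np.float64(19.7), np.float64(1.0)), (0.024, array([0.545, 0.041]), np.float64(19.7), np.float64(1.0))]
scene right [(0.012, array([ 0.602, -0.057]), np.float64(-31.0), np.float64(1.0)), (0.018, array([ 0.602, -0.057]), np.float64(-31.0), np.float64(1.0)), (0.02, array([ 0.602, -0.057]), np.float64(-31.0), np.float64(1.0)), (0.024, array([ 0.602, -0.057]), np.float64(-31.0), np.float64(1.0))]
scene left [(0.012, array([0.604, 0.144]), np.float64(30.0), np.float64(1.0)), (0.018, array([0.604, 0.144]), np.float64(30.0), np.float64(1.0)), (0.02, array([0.604, 0.144]), np.float64(30.0), np.float64(1.0)), (0.024, array([0.604, 0.144]), np.float64(30.0), np.float64(1.0))]
wrist base [(0.012, array([0.545, 0.041]), np.float64(19.7), np.float64(1.0)), (0.018, array([0.545, 0.041]), np.float64(19.7), np.float64(1.0)), (0.02, array([0.545, 0.041]), np.float64(19.7), np.float64(1.0)), (0.024, array([0.545, 0.041]), np.float64(19.7), np.float64(1.0))]
wrist right [(0.012, array([ 0.602, -0.057]), np.float64(-31.0), np.float64(1.0)), (0.018, array([ 0.602, -0.057]), np.float64(-31.0), np.float64(1.0)), (0.02, array([ 0.602, -0.057]), np.float64(-31.0), np.float64(1.0)), (0.024, array([ 0.602, -0.057]), np.float64(-31.0), np.float64(1.0))]
wrist left [(0.012, array([0.604, 0.144]), np.float64(30.0), np.float64(1.0)), (0.018, array([0.604, 0.144]), np.float64(30.0), np.float64(1.0)), (0.02, array([0.604, 0.144]), np.float64(30.0), np.float64(1.0)), (0.024, array([0.604, 0.144]), np.float64(30.0), np.float64(1.0))]
[ 0.52376868 -0.29466953  0.25173787] [ 1.19520309e-01  9.92831739e-01 -3.32396681e-05  1.83369329e-04]
```

View pics/j7.png

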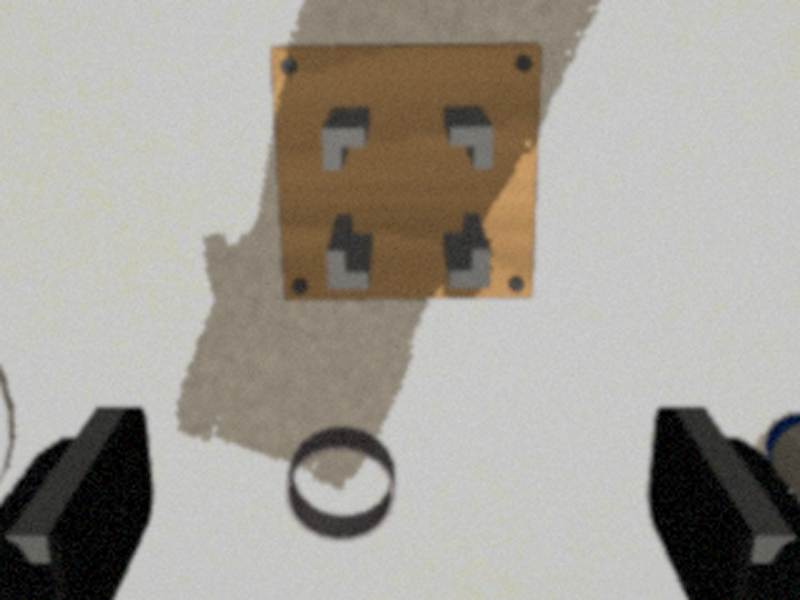

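```bash
cat > t.py <<'E'
import re
s=open('fit.py').read()
s=s.replace("return cv2.morphologyEx(m,cv2.MORPH_CLOSE,np.ones((5,5)))","m=cv2.morphologyEx(m,cv2.MORPH_CLOSE,np.ones((3,3)));cs=cv2.findContours(m,cv2.RETR_EXTERNAL,cv2.CHAIN_APPROX_NONE)[0];cv2.drawContours(m,cs,-1,255,-1);return m")
open('fit.py','w').write(s)
E
python3 t.py
python3 - <<'E'
from fit import *
c=load('wrist')
J=lambda p:np.array(p)/2.5+[90,90]-.3
def rep(n,w):
    w=np.array(w); print(n,w.mean(0).round(4),[np.linalg.norm(w[i]-w[i-1]).round(4) for i in range(4)],[((np.degrees(np.arctan2(*(w[i]-w[i-1])[1::-1]))+45)%90-45).round(1) for i in range(4)])
rep('board',px2w(c,J([(272,46),(541,43),(532,297),(285,299)]),.008))
rep('posts',px2w(c,J([(322,126),(492,126),(489,289),(328,290)]),.068))
rep('posts in',px2w(c,J([(344,149),(471,149),(469,269),(349,269)]),.068))
for cn in ['scene']:
  c=load(cn)
  for n,x,y,a in [('base',.545,.041,19.7),('right',.602,-.057,-31),('left',.604,.144,30)]:
    for h in (.012,.018,.020,.024): print(cn,n,h,*fit(c,x,y,a,h))
E
```

```text
board [ 0.5442 -0.2958  0.008 ] [np.float64(0.129), np.float64(0.128), np.float64(0.1292), np.float64(0.1289)] [np.float64(-13.3), np.float64(-13.1), np.float64(-12.9), np.float64(-13.2)]
posts [ 0.5449 -0.2963  0.068 ] [np.float64(0.0735), np.float64(0.0714), np.float64(0.073), np.float64(0.0718)] [np.float64(-13.2), np.float64(-13.7), np.float64(-12.9), np.float64(-13.3)]
posts in [ 0.545  -0.2961  0.068 ] [np.float64(0.0538), np.float64(0.0538), np.float64(0.0538), np.float64(0.0531)] [np.float64(-12.5), np.float64(-13.7), np.float64(-13.2), np.float64(-13.7)]
scene base 0.012 [0.5403 0.0454] 20.7 0.0734
scene base 0.018 [0.5421 0.0426] 20.5 0.0712
scene base 0.02 [0.5428 0.0424] 21.4 0.0936
scene base 0.024 [0.5445 0.0407] 23.2 0.1433
scene right 0.012 [ 0.5995 -0.0547] -33.4 0.0813
scene right 0.018 [ 0.6004 -0.0567] -33.1 0.0479
scene right 0.02 [ 0.6012 -0.0575] -32.5 0.06
scene right 0.024 [ 0.6018 -0.0586] -34.8 0.1057
scene left 0.012 [0.6027 0.1472] 30.9 0.0558
scene left 0.018 [0.6034 0.1458] 30.2 0.1214
scene left 0.02 [0.6036 0.1459] 31.0 0.1441
scene left 0.024 [0.6037 0.146 ] 30.5 0.1876
```

Tiers fit 18 mm (right, mid) and 12 mm (left, low). Jig centre is (0.545, -0.296) at -13.2°. Now I'll pre-centre the base with a cross squeeze.

>>> {"name": "play_rows", "arguments": {"plan": "0.22 0 0.05 0 0 0 -0.15;0.22 0.005 0.1 0 0 0 -0.3;0.22 0.01 0.15 0 0 0 -0.45;0.22 0.015 0.2 0 0 0 -0.6;0.22 0.02 0.26 0 0 0 -0.8;0.22 0.021 0.31 -0.05 0 0 -0.9;0.22 0.021 0.336 -0.1 0 0 -0.981;0.22 0.021 0.336 -0.15 0 0 -0.981;0.22 0.021 0.336 -0.2 0 0 -0.981;0.22 0.021 0.336 -0.23 0 0 -0.981;0.22 0.021 0.336 -0.245 0 0 -0.981;0.22 0.021 0.336 -0.25 0 0 -0.981;0.22 0.021 0.336 -0.25 0 0 -0.981"}}

```text
time_s: 24.45
tool_pos: [0.5454, 0.0402, 0.0021]
tcp_rot: [0.574, 0.819, 0.0, 0.001]
ft_force: [-0.3, -0.2, -0.1]
opening: 0.0667
```

>>> {"name": "play_rows", "arguments": {"plan": "1 0 0 0 0 0 0;1 0 0 0 0 0 0;1 0 0 0 0 0 0;1 0 0 0 0 0 0;1 0 0 0 0 0 0;1 0 0 0 0 0 0"}}

```text
time_s: 25.2
tool_pos: [0.5447, 0.0402, 0.0013]
tcp_rot: [0.574, 0.819, -0.0, -0.0]
ft_force: [0.1, 0.9, 0.3]
opening: -0.0003
```

```bash
python3 -c "
from h import *
parts(); print(); parts('scene',.01); f=load('scene'); a=f['img'][120:270,150:350,::-1]
cv2.imwrite('pics/s8.png',cv2.convertScaleAbs(cv2.resize(a,(800,600),interpolation=cv2.INTER_CUBIC),alpha=1.4))"
```

```text
[ 0.4663 -0.0704] [0.053 0.052] -6.0
[ 0.6022 -0.0573] [0.055 0.054] -30.6

[ 0.5451 -0.6204] [0.03 0.03] 4.7
[ 0.5717 -0.5728] [0.033 0.033] 3.9
[ 0.602  -0.0562] [0.06  0.067] -31.5
[ 0.4669 -0.0719] [0.065 0.063] -3.5
[0.5418 0.0413] [0.069 0.058] 27.3
[0.605  0.1435] [0.062 0.053] 31.7
```

View pics/s8.png

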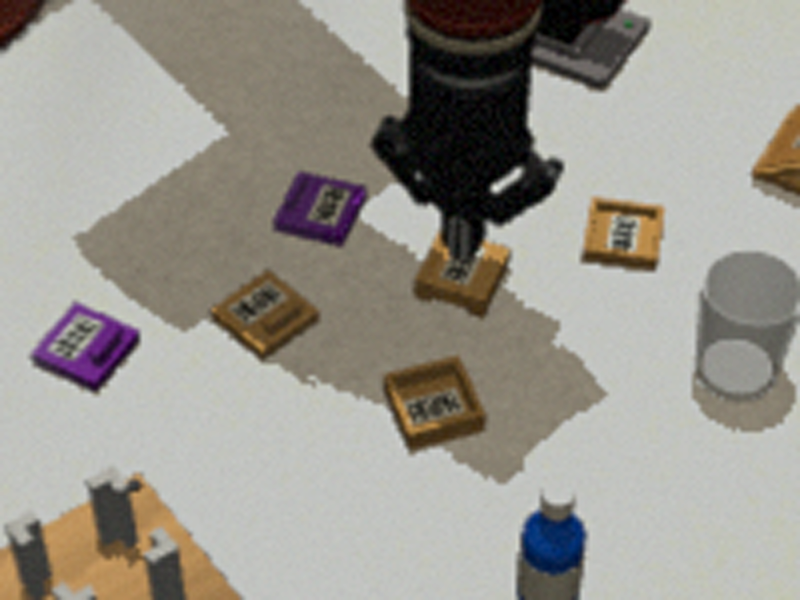

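```bash
python3 -c "
from h import *
c=load('scene'); print(((w2px(c,[[.5447,.0402,.0013],[.5447,.0402,.02],[.5447,.0402,.04]])-[150,120])*4).round()); s=robot.read_state(); print(s)"
```

```text
[[460. 282.]
 [461. 263.]
 [462. 243.]]
{'time_s': 25.3, 'joint_positions': array([-6.01723437e-02,  5.18478065e-01, -3.73619743e-01,  6.78762226e-01,
        2.35535317e-05,  1.16165181e+00]), 'joint_velocities': array([ 0.00118773, -0.00191703,  0.00085667,  0.00051936,  0.00085959,
       -0.0003099 ]), 'tau': array([ 9.31785726e-04, -6.11222935e+01,  2.56090754e+01,  3.40707447e-03,
       -1.47450255e-04,  1.04072644e-04]), 'tool_pos': array([0.54466036, 0.04022751, 0.00127439]), 'tcp_rot': array([ 5.73614802e-01,  8.19125178e-01, -6.63418022e-06, -3.33067268e-05]), 'ft_force': array([0.3051684 , 0.60701809, 0.10075707]), 'ft_torque': array([ 0.00897759,  0.01770887, -0.00015566]), 'opening': 3.2415423249528857e-05}
```

>>> {"name": "play_rows", "arguments": {"plan": "1 0 0 0.02 0 0 0;1 0 0 0.05 0 0 0;1 0 0 0.1 0 0 0;1 0 0 0.1 0 0 0;1 0 0 0.1 0 0 0"}}

```text
time_s: 25.92
tool_pos: [0.5445, 0.0402, 0.101]
tcp_rot: [0.574, 0.819, -0.0, -0.0]
ft_force: [-0.2, 0.1, -0.3]
opening: -0.0003
```

```bash
python3 -c "
from h import *
f=grab('scene');c=load('scene');s=f['s'];p=s['tool_pos'];print(p)
u=w2px(c,[p,p+[0,0,.02],p+[0,0,.04]]);print(u)
g=c['img'].astype(int); u0=int(round(u[0,0]))
for v in range(int(u[2,1])-6,int(u[0,1])+10): print(v,[tuple(g[v,x]) for x in range(u0-3,u0+4,2)])
parts('scene',.01);print();parts()"
```

```text
[0.54450043 0.04024894 0.10100314]
[[266.10061471 164.58611283]
 [266.32432295 159.02841321]
 [266.55340745 153.33491829]]
147 [(np.int64(34), np.int64(34), np.int64(33)), (np.int64(17), np.int64(19), np.int64(19)), (np.int64(33), np.int64(35), np.int64(34)), (np.int64(7), np.int64(6), np.int64(9))]
148 [(np.int64(39), np.int64(37), np.int64(36)), (np.int64(17), np.int64(13), np.int64(11)), (np.int64(39), np.int64(41), np.int64(37)), (np.int64(14), np.int64(11), np.int64(16))]
149 [(np.int64(40), np.int64(40), np.int64(38)), (np.int64(8), np.int64(8), np.int64(13)), (np.int64(40), np.int64(41), np.int64(36)), (np.int64(11), np.int64(9), np.int64(10))]
150 [(np.int64(38), np.int64(38), np.int64(37)), (np.int64(17), np.int64(16), np.int64(15)), (np.int64(37), np.int64(39), np.int64(34)), (np.int64(4), np.int64(10), np.int64(5))]
151 [(np.int64(40), np.int64(41), np.int64(39)), (np.int64(10), np.int64(12), np.int64(9)), (np.int64(39), np.int64(40), np.int64(39)), (np.int64(0), np.int64(5), np.int64(5))]
152 [(np.int64(38), np.int64(38), np.int64(37)), (np.int64(13), np.int64(14), np.int
[... 3712 characters left out ...]
nt64(135), np.int64(138), np.int64(134)), (np.int64(135), np.int64(137), np.int64(134)), (np.int64(136), np.int64(137), np.int64(136)), (np.int64(134), np.int64(136), np.int64(130))]
173 [(np.int64(136), np.int64(136), np.int64(134)), (np.int64(134), np.int64(135), np.int64(130)), (np.int64(137), np.int64(137), np.int64(136)), (np.int64(136), np.int64(136), np.int64(132))]
[ 0.5451 -0.6204] [0.03 0.03] 4.7
[ 0.5717 -0.5728] [0.033 0.033] 3.9
[ 0.6016 -0.0568] [0.061 0.068] -30.0
[ 0.4669 -0.0719] [0.065 0.062] -4.1
[0.5417 0.0415] [0.068 0.058] 27.1
[1.0345 0.4901] [0.056 0.067] 1.0
[0.605  0.1435] [0.062 0.053] 31.0

[ 0.4662 -0.0711] [0.053 0.053] -5.3
[ 0.6018 -0.0577] [0.055 0.054] -31.1
```

The fingertips end about 25 mm above the reported TCP, so the fingers closed on air above the base. I'll probe for the table with the jaws around the base.

>>> {"name": "play_rows", "arguments": {"plan": "0.27 0 0 0 0 0 0;0.27 0 0 0 0 0 0;0.27 0 0 0 0 0 0;0.27 0 0 0 0 0 0;0.27 0 0 -0.04 0 0 0;0.27 0 0 -0.07 0 0 0;0.27 0 0 -0.09 0 0 0;0.27 0 0 -0.1 0 0 0;0.27 0 0 -0.108 0 0 0;0.27 0 0 -0.114 0 0 0;0.27 0 0 -0.118 0 0 0;0.27 0 0 -0.118 0 0 0;0.27 0 0 -0.118 0 0 0"}}

```text
time_s: 27.7
tool_pos: [0.5449, 0.0402, -0.0164]
tcp_rot: [0.574, 0.819, 0.0, 0.0]
ft_force: [-0.2, 0.3, -0.3]
opening: 0.0623
```

>>> {"name": "play_rows", "arguments": {"plan": "0.27 0 0 -0.002 0 0 0;0.27 0 0 -0.003 0 0 0;0.27 0 0 -0.004 0 0 0;0.27 0 0 -0.004 0 0 0"}}

```text
time_s: 28.2
tool_pos: [0.5446, 0.0402, -0.0208]
tcp_rot: [0.574, 0.819, -0.0, -0.0]
ft_force: [0.6, 0.7, 0.2]
opening: 0.0625
```

```bash
python3 -c "
from h import *
parts('scene',.01)
f=load('scene');s=robot.read_state();print(s['tool_pos'])
c=f;g=c['img'].astype(int).sum(2)
a=np.radians(20);
for sgn in (1,-1):
  b=s['tool_pos']+sgn*np.array([np.cos(a),np.sin(a),0])*.040; b[2]=0; u=w2px(c,[b])[0]; u0,v0=np.round(u).astype(int); print(u,[(v,g[v,u0]) for v in range(v0-16,v0+5)])
"
```

```text
[ 0.5451 -0.6204] [0.03 0.03] 4.7
[ 0.5717 -0.5728] [0.033 0.033] 3.9
[ 0.602  -0.0562] [0.06  0.067] -31.5
[ 0.4669 -0.0719] [0.065 0.063] -3.5
[0.54   0.0408] [0.069 0.056] 27.3
[0.6048 0.1437] [0.062 0.053] 30.5
[ 0.54463643  0.04026128 -0.02072298]
[278.95431559 194.60278381] [(179, np.int64(42)), (180, np.int64(27)), (181, np.int64(21)), (182, np.int64(27)), (183, np.int64(0)), (184, np.int64(37)), (185, np.int64(5)), (186, np.int64(36)), (187, np.int64(23)), (188, np.int64(17)), (189, np.int64(36)), (190, np.int64(194)), (191, np.int64(405)), (192, np.int64(419)), (193, np.int64(299)), (194, np.int64(274)), (195, np.int64(269)), (196, np.int64(275)), (197, np.int64(268)), (198, np.int64(270)), (199, np.int64(274))]
[251.40205542 186.96950712] [(171, np.int64(5)), (172, np.int64(14)), (173, np.int64(21)), (174, np.int64(21)), (175, np.int64(53)), (176, np.int64(124)), (177, np.int64(110)), (178, np.int64(117)), (179, np.int64(113)), (180, np.int64(124)), (181, np.int64(104)), (182, np.int64(116)), (183, np.int64(149)), (184, np.int64(167)), (185, np.int64(255)), (186, np.int64(268)), (187, np.int64(263)), (188, np.int64(264)), (189, np.int64(265)), (190, np.int64(264)), (191, np.int64(271))]
```

>>> {"name": "play_rows", "arguments": {"plan": "0.27 0 0 -0.002 0 0 0;0.27 0 0 -0.004 0 0 0;0.27 0 0 -0.005 0 0 0;0.27 0 0 -0.005 0 0 0;0.27 0 0 -0.005 0 0 0"}}

```text
time_s: 28.88
tool_pos: [0.5447, 0.0403, -0.0257]
tcp_rot: [0.574, 0.819, 0.0, 0.0]
ft_force: [0.4, 0.7, -0.1]
opening: 0.0624
```

>>> {"name": "play_rows", "arguments": {"plan": "1 0 0 0 0 0 0;1 0 0 0 0 0 0;1 0 0 0 0 0 0;1 0 0 0 0 0 0;1 0 0 0 0 0 0;1 0 0 0 0 0 0"}}

```text
time_s: 29.62
tool_pos: [0.5448, 0.0403, -0.0252]
tcp_rot: [0.574, 0.819, 0.0, 0.0]
ft_force: [-2.2, -0.6, 5.3]
opening: 0.0502
```

>>> {"name": "play_rows", "arguments": {"plan": "0.27 0 0 0 0 0 0;0.27 0 0 0 0 0 0;0.27 0 0 0 0 0 0;0.27 0 0 0.02 0 0 0;0.27 0 0 0.05 0 0 0.1;0.27 0 0 0.05 0 0 0.28;0.27 0 0 0.05 0 0 0.46;0.27 0 0 0.05 0 0 0.64;0.27 0 0 0.05 0 0 0.82;0.27 0 0 0.05 0 0 1;0.27 0 0 0.05 0 0 1.18;0.27 0 0 0.05 0 0 1.36;0.27 0 0 0.05 0 0 1.5;0.27 0 0 0.05 0 0 1.571;0.27 0 0 0.05 0 0 1.571;0.27 0 0 0.03 0 0 1.571;0.27 0 0 0.01 0 0 1.571;0.27 0 0 0.002 0 0 1.571;0.27 0 0 0 0 0 1.571;0.27 0 0 0 0 0 1.571"}}

```text
time_s: 32.12
tool_pos: [0.545, 0.0402, -0.0253]
tcp_rot: [-0.174, 0.985, -0.0, 0.0]
ft_force: [0.2, 0.5, 0.0]
opening: 0.0623
```

>>> {"name": "play_rows", "arguments": {"plan": "1 0 0 0 0 0 0;1 0 0 0 0 0 0;1 0 0 0 0 0 0;1 0 0 0 0 0 0;1 0 0 0 0 0 0"}}

```text
time_s: 32.75
tool_pos: [0.5453, 0.0402, -0.0246]
tcp_rot: [-0.174, 0.985, -0.0, 0.001]
ft_force: [-1.5, 1.0, 5.9]
opening: 0.05
```

>>> {"name": "play_rows", "arguments": {"plan": "0.27 0 0 0 0 0 0;0.27 0 0 0 0 0 0;0.27 0 0 0 0 0 0;0.27 0 0 0.03 0 0 0;0 0 0 0.08 0 0 0;0 0 0 0.14 0 0 0;0 -0.01 -0.005 0.19 0 0 0;0 -0.0185 -0.0105 0.25 0 0 0;0 -0.0185 -0.0105 0.2765 0 0 0;0 -0.0185 -0.0105 0.2765 0 0 0;0 -0.0185 -0.0105 0.2765 0 0 0;0 -0.0185 -0.0105 0.2765 0 0 0"}}

```text
time_s: 34.25
tool_pos: [0.5254, 0.0298, 0.2494]
tcp_rot: [-0.174, 0.985, 0.0, -0.001]
ft_force: [-0.5, 0.0, 0.1]
opening: 0.0855
```

```bash
cat > ed.py <<'E'
from fit import *
# refine a box top square by gradient edge search: fit 4 lines to max-gradient points along given square sides
def square(c,x,y,yaw,half,z,r=.004,ch=None):
    g=cv2.GaussianBlur(c['img'].astype(np.float32).sum(2) if ch is None else cv2.cvtColor(c['img'],cv2.COLOR_RGB2HSV)[:,:,1].astype(np.float32),(0,0),.7)
    a=np.radians(yaw);L=[]
    s=np.linspace(-.7,.7,25)*half; d=np.linspace(-r,r,41)
    for k in range(4):
        b=a+k*np.pi/2;n=np.array([np.cos(b),np.sin(b)]);t=np.array([-n[1],n[0]])
        P=np.array([x,y])+(half+d)[None,:,None]*n+s[:,None,None]*t
        uv=w2px(c,np.c_[P.reshape(-1,2),np.full(P.size//2,z)]).astype(np.float32)
        v=cv2.remap(g,uv[:,:1],uv[:,1:],cv2.INTER_LINEAR).reshape(25,41)
        i=np.abs(np.diff(v[:, ::1],axis=1)).argmax(1); e=half+(d[i]+d[i+1])/2
        e0=np.median(e); ok=abs(e-e0)<.002; p=np.polyfit(s[ok],e[ok],1); L.append((p[1],np.degrees(-np.arctan(p[0])) if 0 else p[0]*57.3,ok.sum()))
    o=[l[0] for l in L]; q=np.array([(o[0]-o[2])/2,(o[1]-o[3])/2]); R=np.array([[np.cos(a),-np.sin(a)],[np.sin(a),np.cos(a)]])
    print('ctr',(np.array([x,y])+R@q).round(4),'size',round((o[0]+o[2])*1e3,1),round((o[1]+o[3])*1e3,1),'tilt',[round(l[1],1) for l in L],[l[2] for l in L])
E
python3 - <<'E'
from ed import *
f=grab('wrist');print(f['s']['tool_pos'],f['s']['tcp_rot'])
c=load('wrist'); square(c,.545,.0403,19.9,.026,.02,ch=1); square(c,.545,.0403,19.9,.026,.02)
c=load('wrist')
grab('top'); square(load('top'),.545,.0403,19.9,.026,.02,ch=1)
E
```

```text
[0.52543311 0.02984061 0.24941689] [-1.73758508e-01  9.84787525e-01  3.04419394e-04 -1.19142400e-03]
ctr [0.5447 0.0398] size 51.9 51.2 tilt [np.float64(0.0), np.float64(0.6), np.float64(0.1), np.float64(-1.6)] [np.int64(25), np.int64(25), np.int64(25), np.int64(25)]
ctr [0.5448 0.0393] size 54.1 52.9 tilt [np.float64(-0.3), np.float64(-1.3), np.float64(0.0), np.float64(-2.7)] [np.int64(23), np.int64(25), np.int64(25), np.int64(24)]
ctr [0.5465 0.0384] size 55.5 52.3 tilt [np.float64(-0.5), np.float64(-1.0), np.float64(-1.6), np.float64(4.0)] [np.int64(19), np.int64(16), np.int64(11), np.int64(21)]
```

Wrist vision agrees with the squeezed (known) base pose to under 1 mm. I'll pick the base slightly higher so the gripper body clears the posts.

>>> {"name": "play_rows", "arguments": {"plan": "0.27 0.0185 0.0105 -0.03 0 0 0;0.27 0.0185 0.0105 -0.08 0 0 0;0.27 0.0185 0.0105 -0.14 0 0 0;0.27 0.0185 0.0105 -0.2 0 0 0;0.27 0.0185 0.0105 -0.24 0 0 0;0.27 0.0185 0.0105 -0.26 0 0 0;0.27 0.0185 0.0105 -0.268 0 0 0;0.27 0.0185 0.0105 -0.2705 0 0 0;0.27 0.0185 0.0105 -0.2705 0 0 0;1 0.0185 0.0105 -0.2705 0 0 0;1 0.0185 0.0105 -0.2705 0 0 0;1 0.0185 0.0105 -0.2705 0 0 0;1 0.0185 0.0105 -0.2705 0 0 0;1 0.0185 0.0105 -0.2705 0 0 0"}}

```text
time_s: 36.1
tool_pos: [0.5455, 0.0403, -0.0181]
tcp_rot: [-0.174, 0.985, -0.0, 0.001]
ft_force: [-3.2, 0.2, 10.1]
opening: 0.0481
```

>>> {"name": "play_rows", "arguments": {"plan": "1 0 0 0.02 0 0 0;1 0 0 0.06 0 0 0;1 0 0 0.1 0 0 0;1 0 -0.04 0.13 0 0 -0.1;1 0 -0.09 0.13 0 0 -0.2;1 0 -0.14 0.13 0 0 -0.3;1 0 -0.19 0.13 0 0 -0.4;1 0 -0.24 0.13 0 0 -0.5;1 0 -0.29 0.13 0 0 -0.578;1 0 -0.325 0.13 0 0 -0.578;1 0 -0.336 0.13 0 0 -0.578;1 0 -0.336 0.13 0 0 -0.578;1 0 -0.336 0.13 0 0 -0.578;1 0 -0.336 0.13 0 0 -0.578"}}

```text
time_s: 37.85
tool_pos: [0.5449, -0.2945, 0.1105]
tcp_rot: [0.113, 0.994, 0.0, -0.0]
ft_force: [-0.2, -0.5, -1.2]
opening: 0.0479
```

```bash
python3 -c "
from h import *
s=robot.read_state();print(s['tool_pos'],s['tcp_rot'],s['opening'])
q=s['tcp_rot'];print(np.degrees(2*np.arctan2(q[0],q[1])))
f=grab('wrist');cv2.imwrite('pics/w9.png',cv2.convertScaleAbs(cv2.resize(f['color'][90:390,56:456,::-1],(800,588),interpolation=cv2.INTER_CUBIC),alpha=1.4))"
```

```text
[ 0.54488779 -0.29451922  0.11048613] [ 1.13428581e-01  9.93546146e-01  1.13505722e-04 -9.20376533e-06] 0.04788643439457578
13.025992658113639
```

View pics/w9.png

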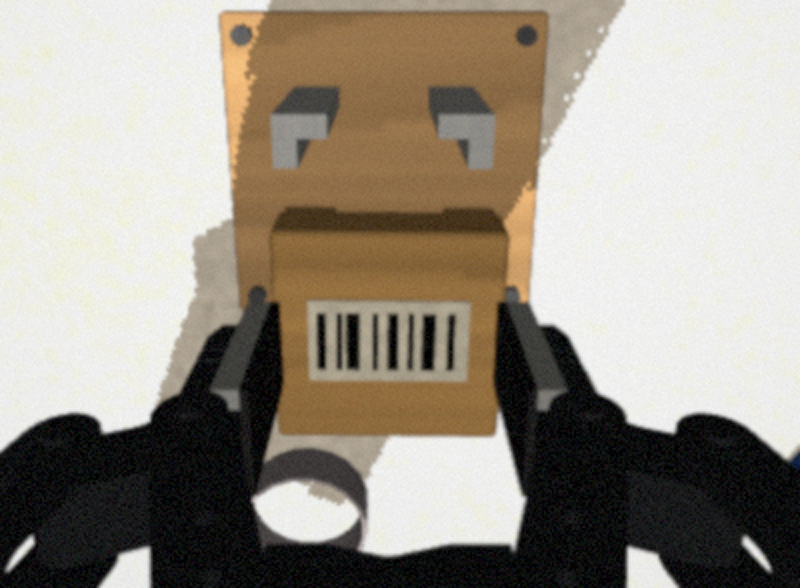

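Run:
```python
from ed import *
f=grab('wrist');c=load('wrist');p=f['s']['tool_pos'];print(p)
for z in (.146,.149,.152): square(c,p[0],p[1],-13.0,.026,z,ch=1)
J=c
# posts outer at z .068 using two visible ones: inner faces
```

```text
[ 0.54488381 -0.29472195  0.11048932]
ctr [ 0.5451 -0.2948] size 54.8 54.8 tilt [np.float64(0.3), np.float64(-4.2), np.float64(-1.3), np.float64(3.2)] [np.int64(25), np.int64(23), np.int64(19), np.int64(23)]
ctr [ 0.5436 -0.2944] size 53.2 53.8 tilt [np.float64(0.2), np.float64(-3.8), np.float64(1.1), np.float64(2.1)] [np.int64(25), np.int64(22), np.int64(23), np.int64(20)]
ctr [ 0.5422 -0.2938] size 51.7 52.7 tilt [np.float64(0.3), np.float64(-2.6), np.float64(1.9), np.float64(0.6)] [np.int64(25), np.int64(18), np.int64(24), np.int64(18)]
```

>>> {"name": "play_rows", "arguments": {"plan": "1 0 -0.001 -0.02 0 0 0;1 0 -0.001 -0.04 0 0 0;1 0 -0.001 -0.052 0 0 0;1 0 -0.001 -0.057 0 0 0;1 0 -0.001 -0.06 0 0 0;1 0 -0.001 -0.063 0 0 0;1 0 -0.001 -0.066 0 0 0;1 0 -0.001 -0.069 0 0 0;1 0 -0.001 -0.072 0 0 0;1 0 -0.001 -0.072 0 0 0"}}

```text
time_s: 39.2
tool_pos: [0.5445, -0.2966, 0.038]
tcp_rot: [0.114, 0.993, 0.0, -0.0]
ft_force: [0.2, 0.5, -1.0]
opening: 0.0481
```

>>> {"name": "play_rows", "arguments": {"plan": "1 0 0 -0.006 0 0 0;1 0 0 -0.012 0 0 0;1 0 0 -0.018 0 0 0;1 0 0 -0.024 0 0 0;1 0 0 -0.03 0 0 0;1 0 0 -0.035 0 0 0;1 0 0 -0.039 0 0 0;1 0 0 -0.042 0 0 0;1 0 0 -0.042 0 0 0;1 0 0 -0.042 0 0 0"}}

```text
time_s: 40.45
tool_pos: [0.5448, -0.2968, -0.0035]
tcp_rot: [0.114, 0.993, -0.0, 0.0]
ft_force: [0.4, 0.2, -0.6]
opening: 0.0481
```

>>> {"name": "play_rows", "arguments": {"plan": "1 0 0 -0.002 0 0 0;1 0 0 -0.004 0 0 0;1 0 0 -0.005 0 0 0;1 0 0 -0.005 0 0 0"}}

```text
time_s: 40.95
tool_pos: [0.5446, -0.2967, -0.0088]
tcp_rot: [0.114, 0.993, 0.0, -0.0]
ft_force: [-0.1, 0.8, -0.6]
opening: 0.0481
```

>>> {"name": "play_rows", "arguments": {"plan": "1 0 0 -0.001 0 0 0;1 0 0 -0.0015 0 0 0;1 0 0 -0.0015 0 0 0;0.24 0 0 -0.0015 0 0 0;0.24 0 0 -0.0015 0 0 0;0.24 0 0 -0.0015 0 0 0;0.24 0 0 0.01 0 0 0;0.24 0 0 0.04 0 0 0;0.24 0 0 0.08 0 0 0;0.24 0 0 0.12 0 0 0;0.24 0 0 0.17 0 0 0;0 -0.02 0.001 0.22 0 0 0;0 -0.021 0.002 0.26 0 0 0;0 -0.021 0.002 0.26 0 0 0;0 -0.021 0.002 0.26 0 0 0"}}

```text
time_s: 42.82
tool_pos: [0.5235, -0.2946, 0.2512]
tcp_rot: [0.114, 0.993, 0.0, -0.0]
ft_force: [0.5, 0.9, -0.7]
opening: 0.0852
```

Run:
```python
from ed import *
f=grab('wrist');print(f['s']['tool_pos'])
cv2.imwrite('pics/j10.png',cv2.convertScaleAbs(cv2.resize(f['color'][90:330,90:410,::-1],(800,600),interpolation=cv2.INTER_CUBIC),alpha=1.4))
parts();print();parts('scene',.01)
```

```text
[ 0.52353668 -0.29460759  0.2512334 ]
[ 0.4662 -0.0711] [0.053 0.053] -5.3
[ 0.5649 -0.0352] [0.053 0.052] -32.3
[0.6041 0.1445] [0.052 0.052] 29.9

[ 0.5451 -0.6204] [0.03 0.03] 4.7
[ 0.5717 -0.5728] [0.033 0.033] 3.9
[ 0.5649 -0.0347] [0.058 0.069] -28.7
[ 0.4645 -0.0716] [0.064 0.061] 1.0
[0.6026 0.1472] [0.054 0.053] 31.0
```

View pics/j10.png

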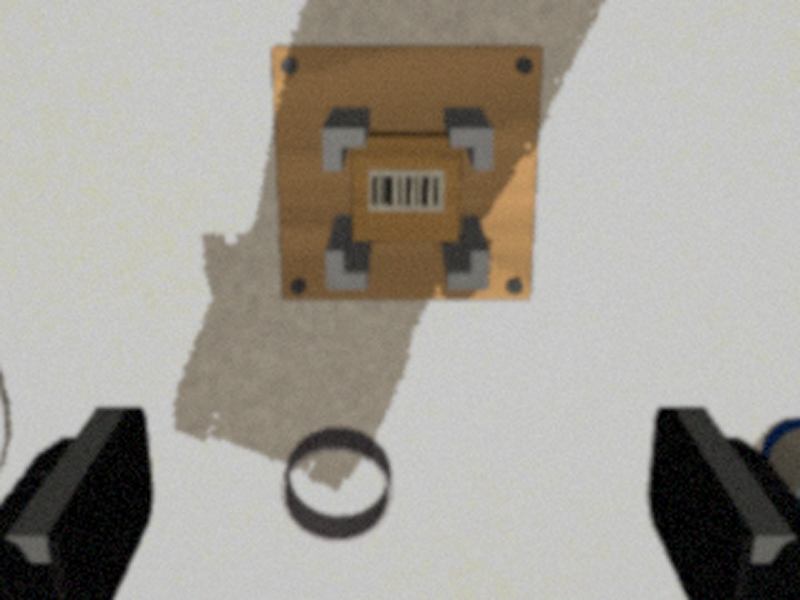

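Base is seated squarely in the pocket. The middle tier has been knocked to (0.565, -0.035), so I'll pick it from there, squeezing both ways first.

>>> {"name": "play_rows", "arguments": {"plan": "0.27 0.01 0.05 0 0 0 0.17;0.27 0.02 0.1 0 0 0 0.34;0.27 0.03 0.15 0 0 0 0.51;0.27 0.035 0.2 0 0 0 0.68;0.27 0.04 0.24 0 0 0 0.85;0.27 0.0415 0.2596 -0.03 0 0 1.02;0.27 0.0415 0.2596 -0.08 0 0 1.19;0.27 0.0415 0.2596 -0.13 0 0 1.236;0.27 0.0415 0.2596 -0.18 0 0 1.236;0.27 0.0415 0.2596 -0.22 0 0 1.236;0.27 0.0415 0.2596 -0.25 0 0 1.236;0.27 0.0415 0.2596 -0.265 0 0 1.236;0.27 0.0415 0.2596 -0.272 0 0 1.236;0.27 0.0415 0.2596 -0.274 0 0 1.236;0.27 0.0415 0.2596 -0.274 0 0 1.236"}}

```text
time_s: 44.85
tool_pos: [0.5659, -0.0353, -0.0219]
tcp_rot: [-0.483, 0.876, -0.0, 0.001]
ft_force: [-0.2, 0.8, -0.5]
opening: 0.0621
```

>>> {"name": "play_rows", "arguments": {"plan": "1 0 0 0 0 0 0;1 0 0 0 0 0 0;1 0 0 0 0 0 0;1 0 0 0 0 0 0;1 0 0 0 0 0 0"}}

```text
time_s: 45.48
tool_pos: [0.5659, -0.0353, -0.0212]
tcp_rot: [-0.483, 0.876, -0.001, 0.001]
ft_force: [-2.5, 0.1, 9.4]
opening: 0.0492
```

>>> {"name": "play_rows", "arguments": {"plan": "0.27 0 0 0 0 0 0;0.27 0 0 0 0 0 0;0.27 0 0 0 0 0 0;0.27 0 0 0.02 0 0 0;0.27 0 0 0.05 0 0 -0.1;0.27 0 0 0.05 0 0 -0.28;0.27 0 0 0.05 0 0 -0.46;0.27 0 0 0.05 0 0 -0.64;0.27 0 0 0.05 0 0 -0.82;0.27 0 0 0.05 0 0 -1;0.27 0 0 0.05 0 0 -1.18;0.27 0 0 0.05 0 0 -1.36;0.27 0 0 0.05 0 0 -1.5;0.27 0 0 0.05 0 0 -1.571;0.27 0 0 0.05 0 0 -1.571;0.27 0 0 0.03 0 0 -1.571;0.27 0 0 0.01 0 0 -1.571;0.27 0 0 0.002 0 0 -1.571;0.27 0 0 0 0 0 -1.571;0.27 0 0 0 0 0 -1.571"}}

```text
time_s: 47.98
tool_pos: [0.5656, -0.0352, -0.0222]
tcp_rot: [0.278, 0.961, 0.0, 0.0]
ft_force: [-0.0, 0.2, -0.9]
opening: 0.0623
```

>>> {"name": "play_rows", "arguments": {"plan": "1 0 0 0 0 0 0;1 0 0 0 0 0 0;1 0 0 0 0 0 0;1 0 0 0 0 0 0;1 0 0 0 0 0 0"}}

```text
time_s: 48.6
tool_pos: [0.5658, -0.0353, -0.0214]
tcp_rot: [0.278, 0.961, -0.0, 0.001]
ft_force: [-2.8, 0.2, 7.3]
opening: 0.049
```

>>> {"name": "play_rows", "arguments": {"plan": "1 0 0 0.02 0 0 0;1 0 0 0.06 0 0 0;1 0 0 0.1 0 0 0;1 0 -0.04 0.115 0 0 0.1;1 -0.005 -0.09 0.115 0 0 0.2;1 -0.01 -0.14 0.115 0 0 0.3;1 -0.015 -0.19 0.115 0 0 0.333;1 -0.02 -0.235 0.115 0 0 0.333;1 -0.021 -0.255 0.115 0 0 0.333;1 -0.021 -0.261 0.115 0 0 0.333;1 -0.021 -0.261 0.115 0 0 0.333;1 -0.021 -0.261 0.115 0 0 0.333;1 -0.021 -0.261 0.115 0 0 0.333"}}

```text
time_s: 50.22
tool_pos: [0.5444, -0.2951, 0.0924]
tcp_rot: [0.115, 0.993, 0.0, -0.0]
ft_force: [-0.5, -0.1, -0.1]
opening: 0.0488
```

>>> {"name": "play_rows", "arguments": {"plan": "1 0 0 -0.02 0 0 0;1 0 0 -0.035 0 0 0;1 0 0 -0.042 0 0 0;1 0 0 -0.046 0 0 0;1 0 0 -0.049 0 0 0;1 0 0 -0.052 0 0 0;1 0 0 -0.055 0 0 0;1 0 0 -0.06 0 0 0;1 0 0 -0.06 0 0 0"}}

```text
time_s: 51.35
tool_pos: [0.5439, -0.296, 0.0318]
tcp_rot: [0.115, 0.993, 0.0, -0.0]
ft_force: [-0.4, -0.7, -0.1]
opening: 0.0494
```

>>> {"name": "play_rows", "arguments": {"plan": "1 0.0007 0 -0.004 0 0 0;1 0.0007 0 -0.008 0 0 0;1 0.0007 0 -0.012 0 0 0;1 0.0007 0 -0.016 0 0 0;1 0.0007 0 -0.02 0 0 0;1 0.0007 0 -0.023 0 0 0;1 0.0007 0 -0.0245 0 0 0;1 0.0007 0 -0.0245 0 0 0;1 0.0007 0 -0.0245 0 0 0"}}

```text
time_s: 52.48
tool_pos: [0.545, -0.2962, 0.0079]
tcp_rot: [0.115, 0.993, -0.0, 0.0]
ft_force: [-0.2, 0.5, -0.5]
opening: 0.049
```

>>> {"name": "play_rows", "arguments": {"plan": "1 0 0 -0.0008 0 0 0;1 0 0 -0.0012 0 0 0;1 0 0 -0.0012 0 0 0"}}

```text
time_s: 52.85
tool_pos: [0.5449, -0.2962, 0.0067]
tcp_rot: [0.115, 0.993, -0.0, 0.0]
ft_force: [0.3, -0.3, 1.0]
opening: 0.0494
```

>>> {"name": "play_rows", "arguments": {"plan": "0.24 0 0 0 0 0 0;0.24 0 0 0 0 0 0;0.24 0 0 0 0 0 0;0.24 0 0 0.01 0 0 0;0.24 0 0 0.04 0 0 0;0.24 0 0 0.08 0 0 0;0.24 0 0 0.13 0 0 0;0.24 0 0 0.18 0 0 0;0 -0.01 0 0.22 0 0 0;0 -0.021 0.0016 0.2445 0 0 0;0 -0.021 0.0016 0.2445 0 0 0;0 -0.021 0.0016 0.2445 0 0 0"}}

```text
time_s: 54.35
tool_pos: [0.5238, -0.2944, 0.2505]
tcp_rot: [0.115, 0.993, 0.0, -0.0]
ft_force: [0.4, -0.2, -0.4]
opening: 0.0856
```

Run:
```python
from ed import *
f=grab('wrist');print(f['s']['tool_pos']); c=load('wrist')
cv2.imwrite('pics/j11.png',cv2.convertScaleAbs(cv2.resize(f['color'][90:330,90:410,::-1],(800,600),interpolation=cv2.INTER_CUBIC),alpha=1.4))
square(c,.545,-.296,-13.2,.026,.046,r=.003,ch=1);square(c,.545,-.296,-13.2,.026,.046,r=.003)
parts();print();parts('scene',.01)
```

```text
[ 0.52378807 -0.29435999  0.25050511]
ctr [ 0.5455 -0.2957] size 53.2 52.8 tilt [np.float64(0.4), np.float64(1.6), np.float64(1.6), np.float64(0.4)] [np.int64(23), np.int64(23), np.int64(20), np.int64(21)]
ctr [ 0.544  -0.2963] size 48.3 47.4 tilt [np.float64(0.1), np.float64(-0.6), np.float64(-0.1), np.float64(6.4)] [np.int64(25), np.int64(13), np.int64(25), np.int64(22)]
[ 0.4662 -0.0709] [0.053 0.053] -5.3
[0.6041 0.1445] [0.052 0.052] 30.2

[ 0.5451 -0.6204] [0.03 0.03] 4.7
[ 0.5717 -0.5728] [0.033 0.033] 3.9
[ 0.4645 -0.0716] [0.064 0.061] 1.0
[0.6048 0.1437] [0.062 0.053] 31.0
```

>>> {"name": "play_rows", "arguments": {"plan": "0.27 0.01 0.055 0 0 0 -0.1;0.27 0.02 0.11 0 0 0 -0.2;0.27 0.03 0.165 0 0 0 -0.3;0.27 0.04 0.22 0 0 0 -0.4;0.27 0.05 0.275 0 0 0 -0.5;0.27 0.06 0.33 0 0 0 -0.6;0.27 0.07 0.38 -0.03 0 0 -0.7;0.27 0.0795 0.43 -0.08 0 0 -0.817;0.27 0.0805 0.439 -0.13 0 0 -0.817;0.27 0.0805 0.439 -0.18 0 0 -0.817;0.27 0.0805 0.439 -0.22 0 0 -0.817;0.27 0.0805 0.439 -0.25 0 0 -0.817;0.27 0.0805 0.439 -0.265 0 0 -0.817;0.27 0.0805 0.439 -0.272 0 0 -0.817;0.27 0.0805 0.439 -0.275 0 0 -0.817;0.27 0.0805 0.439 -0.275 0 0 -0.817;0.27 0.0805 0.439 -0.275 0 0 -0.817"}}

```text
time_s: 56.62
tool_pos: [0.605, 0.1445, -0.023]
tcp_rot: [0.5, 0.866, 0.0, 0.001]
ft_force: [0.3, 0.2, 1.0]
opening: 0.0622
```

>>> {"name": "play_rows", "arguments": {"plan": "0.27 0 0 -0.001 0 0 0;0.27 0 0 -0.002 0 0 0;0.27 0 0 -0.002 0 0 0"}}

```text
time_s: 57.0
tool_pos: [0.6044, 0.1444, -0.0259]
tcp_rot: [0.5, 0.866, -0.0, -0.0]
ft_force: [-0.9, 0.7, 0.3]
opening: 0.0625
```

>>> {"name": "play_rows", "arguments": {"plan": "1 0 0 0 0 0 0;1 0 0 0 0 0 0;1 0 0 0 0 0 0;1 0 0 0 0 0 0;1 0 0 0 0 0 0"}}

```text
time_s: 57.62
tool_pos: [0.6044, 0.1445, -0.025]
tcp_rot: [0.5, 0.866, 0.0, 0.0]
ft_force: [-3.1, -0.5, 9.6]
opening: 0.0471
```

>>> {"name": "play_rows", "arguments": {"plan": "0.27 0 0 0 0 0 0;0.27 0 0 0 0 0 0;0.27 0 0 0 0 0 0;0.27 0 0 0.02 0 0 0;0.27 0 0 0.05 0 0 0.1;0.27 0 0 0.05 0 0 0.28;0.27 0 0 0.05 0 0 0.46;0.27 0 0 0.05 0 0 0.64;0.27 0 0 0.05 0 0 0.82;0.27 0 0 0.05 0 0 1;0.27 0 0 0.05 0 0 1.18;0.27 0 0 0.05 0 0 1.36;0.27 0 0 0.05 0 0 1.5;0.27 0 0 0.05 0 0 1.571;0.27 0 0 0.05 0 0 1.571;0.27 0 0 0.03 0 0 1.571;0.27 0 0 0.01 0 0 1.571;0.27 0 0 0 0 0 1.571;0.27 0 0 -0.0025 0 0 1.571;0.27 0 0 -0.0025 0 0 1.571"}}

```text
time_s: 60.12
tool_pos: [0.6047, 0.1445, -0.028]
tcp_rot: [-0.258, 0.966, -0.0, 0.0]
ft_force: [-0.2, -0.4, 0.3]
opening: 0.062
```

>>> {"name": "play_rows", "arguments": {"plan": "1 0 0 0 0 0 0;1 0 0 0 0 0 0;1 0 0 0 0 0 0;1 0 0 0 0 0 0;1 0 0 0 0 0 0"}}

```text
time_s: 60.75
tool_pos: [0.605, 0.1445, -0.027]
tcp_rot: [-0.259, 0.966, -0.0, 0.001]
ft_force: [-2.6, 0.1, 5.9]
opening: 0.0487
```

>>> {"name": "play_rows", "arguments": {"plan": "1 0 0 0.02 0 0 0;1 0 0 0.06 0 0 0;1 0 0 0.1 0 0 0;1 -0.005 -0.04 0.115 0 0 -0.1;1 -0.012 -0.09 0.115 0 0 -0.2;1 -0.019 -0.14 0.115 0 0 -0.3;1 -0.026 -0.19 0.115 0 0 -0.4;1 -0.033 -0.24 0.115 0 0 -0.5;1 -0.04 -0.29 0.115 0 0 -0.6;1 -0.046 -0.34 0.115 0 0 -0.7;1 -0.053 -0.39 0.115 0 0 -0.754;1 -0.059 -0.43 0.115 0 0 -0.754;1 -0.06 -0.441 0.115 0 0 -0.754;1 -0.06 -0.441 0.115 0 0 -0.754;1 -0.06 -0.441 0.115 0 0 -0.754;1 -0.06 -0.441 0.115 0 0 -0.754"}}

```text
time_s: 62.75
tool_pos: [0.5447, -0.2953, 0.0867]
tcp_rot: [0.114, 0.993, 0.0, -0.0]
ft_force: [0.0, 0.3, -0.9]
opening: 0.0493
```

Run:
```python
from ed import *
s=robot.read_state(); q=s['tcp_rot']; print(s['tool_pos'],s['opening'],np.degrees(2*np.arctan2(q[0],q[1])))
parts()
```

```text
[ 0.5447     -0.29532494  0.08674714] 0.04932354273347698 13.137342330858885
[ 0.3234 -0.6153] [0.07  0.018] 15.7
[ 0.4662 -0.0717] [0.054 0.054] -5.3
```

>>> {"name": "play_rows", "arguments": {"plan": "1 0 -0.0007 -0.02 0 0 0;1 0 -0.0007 -0.035 0 0 0;1 0 -0.0007 -0.041 0 0 0;1 0 -0.0007 -0.044 0 0 0;1 0 -0.0007 -0.047 0 0 0;1 0 -0.0007 -0.05 0 0 0;1 0 -0.0007 -0.053 0 0 0;1 0 -0.0007 -0.057 0 0 0;1 0 -0.0007 -0.057 0 0 0"}}

```text
time_s: 63.92
tool_pos: [0.5441, -0.2971, 0.0292]
tcp_rot: [0.115, 0.993, 0.0, -0.0]
ft_force: [-0.2, -0.6, -0.4]
opening: 0.0488
```

>>> {"name": "play_rows", "arguments": {"plan": "1 0 0 -0.003 0 0 0;1 0 0 -0.006 0 0 0;1 0 0 -0.009 0 0 0;1 0 0 -0.0105 0 0 0;1 0 0 -0.0105 0 0 0;1 0 0 -0.0105 0 0 0"}}

```text
time_s: 64.68
tool_pos: [0.5444, -0.2973, 0.0191]
tcp_rot: [0.115, 0.993, -0.0, 0.0]
ft_force: [-0.4, 0.1, 0.4]
opening: 0.0488
```

>>> {"name": "play_rows", "arguments": {"plan": "1 0.0004 0.0008 -0.0008 0 0 0;1 0.0004 0.0008 -0.0015 0 0 0;1 0.0004 0.0008 -0.0015 0 0 0;1 0.0004 0.0008 -0.0015 0 0 0"}}

```text
time_s: 65.18
tool_pos: [0.5446, -0.2973, 0.0189]
tcp_rot: [0.115, 0.993, -0.001, 0.0]
ft_force: [-5.1, -0.4, 12.4]
opening: 0.049
```

>>> {"name": "play_rows", "arguments": {"plan": "0.24 0 0 0 0 0 0;0.24 0 0 0 0 0 0;0.24 0 0 0 0 0 0;0.24 0 0 0.01 0 0 0;0.24 0 0 0.04 0 0 0;0.24 0 0 0.08 0 0 0;0.24 0 0 0.13 0 0 0;0.24 0 0 0.18 0 0 0;0 -0.01 0 0.22 0 0 0;0 -0.021 0.0016 0.233 0 0 0;0 -0.021 0.0016 0.233 0 0 0;0 -0.021 0.0016 0.233 0 0 0"}}

```text
time_s: 66.68
tool_pos: [0.5233, -0.2945, 0.2492]
tcp_rot: [0.115, 0.993, 0.001, -0.001]
ft_force: [-0.7, 0.6, -0.9]
opening: 0.0855
```

Run:
```python
from ed import *
f=grab('wrist');print(f['s']['tool_pos']); c=load('wrist')
cv2.imwrite('pics/j12.png',cv2.convertScaleAbs(cv2.resize(f['color'][90:330,90:410,::-1],(800,600),interpolation=cv2.INTER_CUBIC),alpha=1.4))
square(c,.545,-.296,-13.2,.026,.058,r=.003,ch=1);square(c,.545,-.296,-13.2,.026,.058,r=.003)
parts();print();parts('scene',.01)
```

```text
[ 0.52334831 -0.29445152  0.24920628]
ctr [ 0.5442 -0.297 ] size 53.8 52.6 tilt [np.float64(0.8), np.float64(-1.8), np.float64(2.2), np.float64(-0.4)] [np.int64(22), np.int64(22), np.int64(22), np.int64(24)]
ctr [ 0.5434 -0.2967] size 49.1 52.3 tilt [np.float64(-0.1), np.float64(-0.9), np.float64(0.3), np.float64(-2.2)] [np.int64(25), np.int64(22), np.int64(24), np.int64(19)]
[ 0.4662 -0.0709] [0.053 0.053] -5.3

[ 0.5451 -0.6204] [0.03 0.03] 4.7
[ 0.5717 -0.5728] [0.033 0.033] 3.9
[ 0.4645 -0.0718] [0.063 0.063] 2.9
```

>>> {"name": "play_rows", "arguments": {"plan": "0.27 -0.01 0.04 0 0 0 -0.17;0.27 -0.02 0.08 0 0 0 -0.34;0.27 -0.03 0.12 0 0 0 -0.51;0.27 -0.04 0.16 0 0 0 -0.68;0.27 -0.05 0.2 0 0 0 -0.85;0.27 -0.057 0.2235 -0.03 0 0 -1.02;0.27 -0.057 0.2235 -0.07 0 0 -1.19;0.27 -0.057 0.2235 -0.11 0 0 -1.36;0.27 -0.057 0.2235 -0.16 0 0 -1.436;0.27 -0.057 0.2235 -0.2 0 0 -1.436;0.27 -0.057 0.2235 -0.235 0 0 -1.436;0.27 -0.057 0.2235 -0.255 0 0 -1.436;0.27 -0.057 0.2235 -0.268 0 0 -1.436;0.27 -0.057 0.2235 -0.275 0 0 -1.436;0.27 -0.057 0.2235 -0.277 0 0 -1.436;0.27 -0.057 0.2235 -0.277 0 0 -1.436;0.27 -0.057 0.2235 -0.277 0 0 -1.436"}}

```text
time_s: 68.95
tool_pos: [0.4673, -0.0715, -0.0259]
tcp_rot: [0.74, 0.672, 0.0, 0.0]
ft_force: [0.1, -0.2, 0.1]
opening: 0.0624
```

>>> {"name": "play_rows", "arguments": {"plan": "1 0 0 0 0 0 0;1 0 0 0 0 0 0;1 0 0 0 0 0 0;1 0 0 0 0 0 0;1 0 0 0 0 0 0"}}

```text
time_s: 69.58
tool_pos: [0.4672, -0.0715, -0.0253]
tcp_rot: [0.74, 0.672, 0.0, 0.001]
ft_force: [-3.9, 1.3, 14.7]
opening: 0.0474
```

>>> {"name": "play_rows", "arguments": {"plan": "0.27 0 0 0 0 0 0;0.27 0 0 0 0 0 0;0.27 0 0 0 0 0 0;0.27 0 0 0.02 0 0 0;0.27 0 0 0.055 0 0 0.1;0.27 0 0 0.055 0 0 0.28;0.27 0 0 0.055 0 0 0.46;0.27 0 0 0.055 0 0 0.64;0.27 0 0 0.055 0 0 0.82;0.27 0 0 0.055 0 0 1;0.27 0 0 0.055 0 0 1.18;0.27 0 0 0.055 0 0 1.36;0.27 0 0 0.055 0 0 1.5;0.27 0 0 0.055 0 0 1.571;0.27 0 0 0.05 0 0 1.571;0.27 0 0 0.03 0 0 1.571;0.27 0 0 0.01 0 0 1.571;0.27 0 0 0.002 0 0 1.571;0.27 0 0 0 0 0 1.571;0.27 0 0 0 0 0 1.571"}}

```text
time_s: 72.08
tool_pos: [0.4671, -0.0714, -0.0261]
tcp_rot: [0.048, 0.999, -0.0, 0.0]
ft_force: [-0.1, -0.3, -0.1]
opening: 0.0626
```

>>> {"name": "play_rows", "arguments": {"plan": "1 0 0 0 0 0 0;1 0 0 0 0 0 0;1 0 0 0 0 0 0;1 0 0 0 0 0 0;1 0 0 0 0 0 0"}}

```text
time_s: 72.7
tool_pos: [0.4674, -0.0715, -0.0251]
tcp_rot: [0.048, 0.999, -0.0, 0.001]
ft_force: [-3.3, 1.8, 13.5]
opening: 0.0472
```

>>> {"name": "play_rows", "arguments": {"plan": "1 0 0 0.02 0 0 0;1 0 0 0.06 0 0 0;1 0 0 0.1 0 0 0;1 0.01 -0.04 0.12 0 0 -0.05;1 0.03 -0.08 0.12 0 0 -0.1;1 0.045 -0.13 0.12 0 0 -0.134;1 0.06 -0.18 0.12 0 0 -0.134;1 0.075 -0.215 0.12 0 0 -0.134;1 0.0777 -0.225 0.12 0 0 -0.134;1 0.0777 -0.225 0.12 0 0 -0.134;1 0.0777 -0.225 0.12 0 0 -0.134;1 0.0777 -0.225 0.12 0 0 -0.134;1 0.0777 -0.225 0.12 0 0 -0.134"}}

```text
time_s: 74.32
tool_pos: [0.5445, -0.2957, 0.0938]
tcp_rot: [0.114, 0.993, -0.0, 0.0]
ft_force: [0.1, -0.1, -0.5]
opening: -0.0001
```

Run:
```python
from ed import *
f=grab('wrist');s=f['s']; q=s['tcp_rot']; print(s['tool_pos'],s['opening'],np.degrees(2*np.arctan2(q[0],q[1])))
```

```text
[ 0.54449305 -0.29570829  0.0938488 ] -0.00013777181107450597 13.126408374560945
```

Run:
```python
from ed import *
parts();print();parts('scene',.01)
c=load('top'); 
for z in (.012,): square(c,.467,-.0714,-5.5,.026,z,r=.008,ch=1)
```

```text
[ 0.3241 -0.6194] [0.06  0.021] 9.4
[ 0.4403 -0.2177] [0.054 0.055] -35.0

[ 0.5451 -0.6204] [0.03 0.03] 4.7
[ 0.5717 -0.5728] [0.033 0.033] 3.9
ctr [ 0.4682 -0.0718] size 53.2 45.1 tilt [np.float64(1.5), np.float64(2.1), np.float64(-2.5), np.float64(2.3)] [np.int64(19), np.int64(9), np.int64(2), np.int64(9)]
```

The lid slipped from the grip on the way. I'll look from above at where it landed.

>>> {"name": "play_rows", "arguments": {"plan": "0 0 0 0.05 0 0 0;0 0 0 0.1 0 0 0;0 -0.03 0.02 0.156 0 0 0;0 -0.08 0.05 0.156 0 0 0;0 -0.124 0.08 0.156 0 0 0;0 -0.124 0.08 0.156 0 0 0;0 -0.124 0.08 0.156 0 0 0;0 -0.124 0.08 0.156 0 0 0;0 -0.124 0.08 0.156 0 0 0"}}

```text
time_s: 75.6
tool_pos: [0.4211, -0.2168, 0.2493]
tcp_rot: [0.115, 0.993, 0.0, -0.0]
ft_force: [0.0, 0.2, -0.3]
opening: 0.0855
```

Run:
```python
from ed import *
f=grab('wrist');print(f['s']['tool_pos']);c=load('wrist')
a=cv2.resize(f['color'][:,:,::-1],(800,600),interpolation=cv2.INTER_CUBIC)
cv2.imwrite('pics/l13.png',cv2.convertScaleAbs(a,alpha=1.4))
parts('wrist',.01);parts('top',.01);
```

```text
[ 0.42108439 -0.21682143  0.24928999]
[ 0.5722 -0.5715] [0.033 0.032] -13.5
[ 0.4416 -0.2168] [0.055 0.053] -32.8
[ 0.4544 -0.2157] [0.071 0.041] 13.2
```

View pics/l13.png

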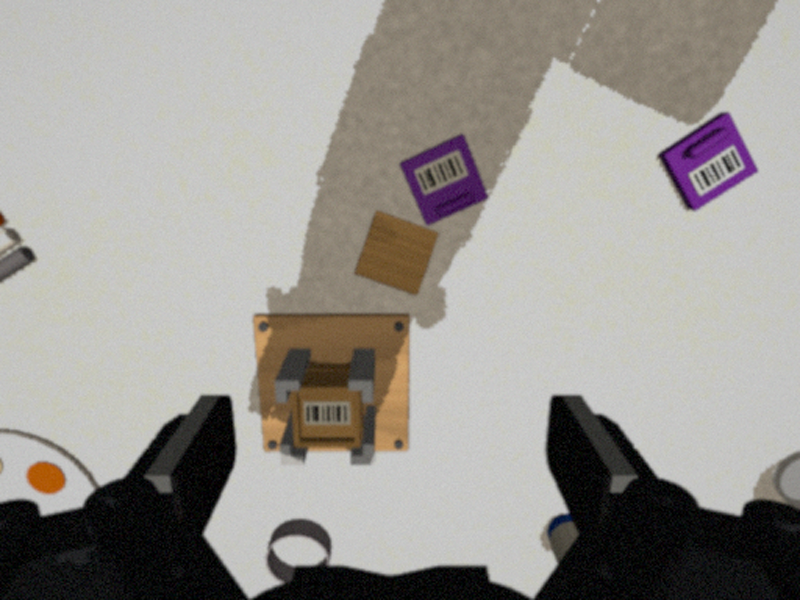

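The lid lies upside down at about (0.44, -0.217), so it must be turned over. First I'll clear the arm and fit its tilt direction from all three views.

>>> {"name": "play_rows", "arguments": {"plan": "0 0 0.06 0 0 0 0;0 0 0.12 0 0 0 0;0 0 0.18 0 0 0 0;0 0 0.24 0 0 0 0;0 0 0.3 0 0 0 0;0 0 0.36 0 0 0 0;0 0 0.36 0 0 0 0"}}

```text
time_s: 76.62
tool_pos: [0.42, 0.1473, 0.2495]
tcp_rot: [0.112, 0.994, 0.0, -0.0]
ft_force: [-0.1, -0.7, 0.6]
opening: 0.0854
```

```bash
cat > lid.py <<'E'
from fit import *
def lidpts(yaw,x,y,flip=True):
    # lid local corner points: plate + bar (separate hulls), local z up
    s=.026
    plate=np.array([[a*s,b*s,z] for a in(-1,1) for b in(-1,1) for z in(0,.012)])
    bar=np.array([[.018+a*.004,b*.015,z] for a in(-1,1) for b in(-1,1) for z in(.012,.025)])
    if flip:
        R0=Rn.from_euler('x',180,degrees=True)  # x stays, y,z flip
        P=np.vstack([plate,bar])@R0.as_matrix().T; th=np.arctan2(13,40)
        # low edge at x=-26 -> raise +x side: rotate about y by -th
        P=P@Rn.from_euler('y',-th).as_matrix().T
        P[:,2]-=P[:,2].min()
    else: P=np.vstack([plate,bar])
    # centre on plate centroid horizontally
    c=P[:8].mean(0); P[:,:2]-=c[:2]
    return P@Rn.from_euler('z',yaw,degrees=True).as_matrix().T+[x,y,0]
def prep(c,x,y,rad=.05,S=4):
    hsv=cv2.cvtColor(c['img'],cv2.COLOR_RGB2HSV); m=cv2.inRange(hsv,(5,60,25),(27,255,255))
    u=w2px(c,[[x+a,y+b,z] for a in(-rad,rad) for b in(-rad,rad) for z in(0,.03)])
    x0,y0=np.floor(u.min(0)).astype(int);x1,y1=np.ceil(u.max(0)).astype(int)
    x0,y0=max(x0,0),max(y0,0)
    n,l=cv2.connectedComponents(m); uc,vc=np.round(w2px(c,[x,y,.015])[0]).astype(int)
    m=((l==l[vc,uc])&(l>0)).astype(np.uint8)*255
    return x0,y0,cv2.resize(m[y0:y1,x0:x1],None,fx=S,fy=S,interpolation=cv2.INTER_LINEAR)>127
def cost(c,pr,P,S=4):
    x0,y0,M=pr; I=np.zeros(M.shape,np.uint8)
    for Q in (P[:8],P[8:]):
        uv=(w2px(c,Q)-[x0,y0]+.5)*S-.5
        cv2.fillConvexPoly(I,np.round(cv2.convexHull(uv.astype(np.float32))*16).astype(np.int32),1,shift=4)
    I=I.astype(bool); return 1-(I&M).sum()/max(1,(I|M).sum())
E
python3 - <<'E'
from lid import *
W=load('wrist'); grab('top');grab('scene'); T=load('top');Sc=load('scene')
x,y=.4410,-.217
V=[(n,c,prep(c,x,y)) for n,c in (('wrist',W),('top',T),('scene',Sc))]
for n,c,p in V: print(n,p[2].sum()/16)
for k in range(4):
    f=lambda q:sum(cost(c,p,lidpts(q[2]*100,q[0],q[1])) for n,c,p in V)
    y0=(-33+90*k)/100
    r=minimize(f,[x,y,y0],method='Nelder-Mead',options=dict(initial_simplex=[[x,y,y0],[x+.004,y,y0],[x,y+.004,y0],[x,y,y0+.04]],xatol=1e-5,fatol=1e-5))
    print(k,r.x[:2].round(4),(r.x[2]*100).round(1),r.fun.round(3),[cost(c,p,lidpts(r.x[2]*100,*r.x[:2])).round(3) for n,c,p in V])
E
```

```text
wrist 1913.75
top 366.75
scene 344.75
0 [ 0.4407 -0.217 ] -33.7 0.18 [np.float64(0.026), np.float64(0.058), np.float64(0.096)]
1 [ 0.4405 -0.217 ] 58.6 0.299 [np.float64(0.037), np.float64(0.07), np.float64(0.192)]
2 [ 0.4413 -0.2179] 146.6 0.364 [np.float64(0.058), np.float64(0.078), np.float64(0.228)]
3 [ 0.4409 -0.2169] 235.9 0.306 [np.float64(0.051), np.float64(0.056), np.float64(0.198)]
```

Fit is unambiguous: the bar edge is high, pointing away from the robot, with lid x heading -33.7°. First I'll carry it to open table.

>>> {"name": "play_rows", "arguments": {"plan": "0.2 0 -0.06 0 0 0 -0.06;0.2 0.005 -0.12 0 0 0 -0.12;0.2 0.01 -0.18 0 0 0 -0.2;0.2 0.015 -0.24 0 0 0 -0.3;0.2 0.02 -0.3 0 0 0 -0.36;0.2 0.025 -0.35 0 0 0 -0.36;0.2 0.025 -0.363 -0.05 0 0 -0.36;0.2 0.025 -0.363 -0.11 0 0 -0.36;0.2 0.025 -0.363 -0.17 0 0 -0.36;0.2 0.025 -0.363 -0.22 0 0 -0.36;0.2 0.025 -0.363 -0.25 0 0 -0.36;0.2 0.025 -0.363 -0.265 0 0 -0.36;0.2 0.025 -0.363 -0.2735 0 0 -0.36;0.2 0.025 -0.363 -0.2735 0 0 -0.36"}}

```text
time_s: 78.47
tool_pos: [0.4456, -0.2199, -0.0235]
tcp_rot: [0.291, 0.957, -0.0, 0.0]
ft_force: [-0.1, -0.7, 0.8]
opening: 0.0683
```

>>> {"name": "play_rows", "arguments": {"plan": "1 0 0 0 0 0 0;1 0 0 0 0 0 0;1 0 0 0 0 0 0;1 0 0 0 0 0 0;1 0 0 0 0 0 0;1 0 0 0 0 0 0"}}

```text
time_s: 79.22
tool_pos: [0.4463, -0.2199, -0.0226]
tcp_rot: [0.291, 0.957, -0.0, 0.001]
ft_force: [-2.0, 0.6, 5.4]
opening: 0.05
```

>>> {"name": "play_rows", "arguments": {"plan": "1 0 0 0.005 0 0 0;1 0 0 0.015 0 0 0;1 0 0 0.03 0 0 0;1 0 0 0.05 0 0 0;1 0 0 0.07 0 0 0;1 0 0 0.08 0 0 0;1 0 0 0.08 0 0 0"}}

```text
time_s: 80.1
tool_pos: [0.446, -0.2197, 0.057]
tcp_rot: [0.291, 0.957, -0.0, 0.001]
ft_force: [0.7, 0.6, -0.8]
opening: 0.0504
```

>>> {"name": "play_rows", "arguments": {"plan": "1 0.01 0.04 0 0 0 0.08;1 0.02 0.09 0 0 0 0.18;1 0.033 0.14 0 0 0 0.3;1 0.045 0.19 0 0 0 0.42;1 0.057 0.24 0 0 0 0.54;1 0.07 0.29 0 0 0 0.62;1 0.075 0.32 0 0 0 0.658;1 0.075 0.32 0 0 0 0.658;1 0.075 0.32 -0.03 0 0 0.658;1 0.075 0.32 -0.055 0 0 0.658;1 0.075 0.32 -0.07 0 0 0.658;1 0.075 0.32 -0.077 0 0 0.658;1 0.075 0.32 -0.079 0 0 0.658;1 0.075 0.32 -0.079 0 0 0.658;0.2 0.075 0.32 -0.079 0 0 0.658;0.2 0.075 0.32 -0.079 0 0 0.658;0.2 0.075 0.32 -0.079 0 0 0.658;0.2 0.075 0.32 -0.05 0 0 0.658;0.2 0.075 0.32 0 0 0 0.658;0.2 0.075 0.32 0 0 0 0.658"}}

```text
time_s: 82.6
tool_pos: [0.5235, 0.1009, 0.0595]
tcp_rot: [-0.034, 0.999, 0.0, 0.003]
ft_force: [0.3, -0.1, -1.1]
opening: 0.0681
```

Run:
```python
from lid import *
s=robot.read_state(); print(s['tool_pos'],s['tcp_rot'],s['joint_positions'].round(2))
grab('scene');grab('wrist'); Sc=load('scene');W=load('wrist')
x,y=s['tool_pos'][0]-.005,s['tool_pos'][1]
V=[(n,c,prep(c,x,y)) for n,c in (('scene',Sc),('wrist',W))]
for n,c,p in V: print(n,p[2].sum()/16)
for fl in (True,False):
  for k in range(4):
    f=lambda q:sum(cost(c,p,lidpts(q[2]*100,q[0],q[1],fl)) for n,c,p in V)
    y0=(4+90*k)/100
    r=minimize(f,[x,y,y0],method='Nelder-Mead',options=dict(initial_simplex=[[x,y,y0],[x+.004,y,y0],[x,y+.004,y0],[x,y,y0+.04]],xatol=1e-5,fatol=1e-5))
    print(fl,k,r.x[:2].round(4),(r.x[2]*100).round(1),r.fun.round(3),[cost(c,p,lidpts(r.x[2]*100,*r.x[:2],fl)).round(3) for n,c,p in V])
```

```text
[0.5234796  0.1008528  0.05948265] [-3.41427450e-02  9.99411674e-01  5.75096268e-05  3.25200672e-03] [ 0.05  0.42 -0.36  0.79 -0.   -0.02]
scene 290.75
wrist 6294.75
True 0 [0.5154 0.0999] 4.7 0.118 [np.float64(0.099), np.float64(0.019)]
True 1 [0.5157 0.0994] 96.7 0.262 [np.float64(0.209), np.float64(0.053)]
True 2 [0.5179 0.0998] 187.3 0.328 [np.float64(0.244), np.float64(0.083)]
True 3 [0.5159 0.1001] 273.2 0.318 [np.float64(0.262), np.float64(0.056)]
False 0 [0.5166 0.1004] 5.8 0.351 [np.float64(0.282), np.float64(0.069)]
False 1 [0.517  0.1004] 95.3 0.335 [np.float64(0.261), np.float64(0.074)]
False 2 [0.5174 0.1007] 184.1 0.356 [np.float64(0.281), np.float64(0.074)]
False 3 [0.517  0.1004] 275.5 0.366 [np.float64(0.293), np.float64(0.074)]
```

>>> {"name": "play_rows", "arguments": {"plan": "0.2 0.01 0 0.05 -0.01 0.15 0;0.2 0.02 0.001 0.06 -0.02 0.32 0;0.2 0.025 0.001 0.06 -0.034 0.48 0;0.2 0.03 0.001 0.06 -0.0455 0.648 0;0.2 0.03 0.001 0.06 -0.0455 0.648 0;0.2 0.0168 0.0013 0 -0.0455 0.648 0;0.2 0.0168 0.0013 -0.0195 -0.0455 0.648 0;0.2 0.0168 0.0013 -0.0195 -0.0455 0.648 0;0.2 0.0168 0.0013 -0.0195 -0.0455 0.648 0"}}

```text
time_s: 83.82
tool_pos: [0.5379, 0.102, 0.039]
tcp_rot: [-0.032, 0.948, -0.011, -0.318]
ft_force: [0.6, 0.4, 1.1]
opening: 0.0681
```

Run:
```python
from h import *
s=robot.read_state(); print(s['tool_pos'],Rn.from_quat(s['tcp_rot']).as_matrix().round(3)[:,2],s['joint_positions'].round(2),s['ft_force'].round(1))
```

```text
[0.53792559 0.10197266 0.03897437] [-0.601 -0.042 -0.798] [ 0.06  1.11  0.67  1.79 -0.01 -0.01] [0.6 0.4 1.1]
```

>>> {"name": "play_rows", "arguments": {"plan": "0.2 -0.009 -0.0006 -0.012 0 0 0;0.2 -0.018 -0.0012 -0.024 0 0 0;0.2 -0.027 -0.0018 -0.036 0 0 0;0.2 -0.033 -0.0023 -0.044 0 0 0;0.2 -0.0364 -0.0025 -0.048 0 0 0;0.2 -0.0364 -0.0025 -0.048 0 0 0;0.2 -0.0364 -0.0025 -0.048 0 0 0"}}

```text
time_s: 84.7
tool_pos: [0.5014, 0.0994, -0.011]
tcp_rot: [-0.032, 0.947, -0.011, -0.319]
ft_force: [-0.3, 0.0, 0.7]
opening: 0.0681
```

>>> {"name": "play_rows", "arguments": {"plan": "1 0 0 0 0 0 0;1 0 0 0 0 0 0;1 0 0 0 0 0 0;1 0 0 0 0 0 0;1 0 0 0 0 0 0;1 0 0 0 0 0 0"}}

```text
time_s: 85.45
tool_pos: [0.5013, 0.0995, -0.011]
tcp_rot: [-0.032, 0.947, -0.011, -0.318]
ft_force: [2.6, -0.1, 5.1]
opening: 0.0504
```

>>> {"name": "play_rows", "arguments": {"plan": "1 0 0 0.005 0 0 0;1 0 0 0.015 0 0 0;1 0 0 0.03 0 0 0;1 0 0 0.06 0 0 0;1 0 0 0.09 0 0 0;1 0 0 0.1 0 0 0;1 0 0 0.1 0 0 0"}}

```text
time_s: 86.32
tool_pos: [0.5012, 0.0995, 0.089]
tcp_rot: [-0.032, 0.947, -0.011, -0.318]
ft_force: [-0.5, 0.5, -0.7]
opening: 0.0502
```

>>> {"name": "play_rows", "arguments": {"plan": "1 0.005 0 0.02 0.012 -0.17 0;1 0.01 0 0.03 0.024 -0.34 0;1 0.015 0 0.03 0.036 -0.51 0;1 0.02 0 0.03 0.048 -0.68 0;1 0.025 0 0.03 0.06 -0.85 0;1 0.03 0 0.03 0.072 -1.02 0;1 0.035 0 0.03 0.084 -1.19 0;1 0.04 0 0.03 0.096 -1.36 0;1 0.045 0 0.02 0.107 -1.53 0;1 0.05 0 0.01 0.1124 -1.602 0;1 0.05 0 0 0.1124 -1.602 0;1 0.05 0 -0.02 0.1124 -1.602 0;1 0.05 0 -0.0435 0.1124 -1.602 0;1 0.05 0 -0.0435 0.1124 -1.602 0;1 0.05 0 -0.0435 0.1124 -1.602 0"}}

```text
time_s: 88.2
tool_pos: [0.5909, 0.1119, 0.0521]
tcp_rot: [-0.029, 0.896, 0.012, 0.442]
ft_force: [0.1, 0.3, 0.5]
opening: 0.0505
```

Run:
```python
from h import *
s=robot.read_state(); print(s['tool_pos'],Rn.from_quat(s['tcp_rot']).as_matrix().round(3)[:,2],s['joint_positions'].round(2),s['ft_force'].round(1),s['opening'])
f=grab('wrist');c=load('wrist'); hsv=cv2.cvtColor(c['img'],cv2.COLOR_RGB2HSV); m=cv2.inRange(hsv,(5,60,25),(27,255,255))
ys,xs=np.nonzero(m[:, 100:412]); print(len(xs)); 
n,l,st,ce=cv2.connectedComponentsWithStats(m); print([ (list(map(int,q)),tuple(e.round())) for q,e in zip(st,ce) if 300<q[4]<90000])
```

```text
[0.5908567  0.11185408 0.05210137] [ 0.792  0.047 -0.608] [ 0.07  0.56 -1.3  -1.21 -0.01  0.  ] [0.1 0.3 0.5] 0.050465050328072504
12127
[([414, 175, 98, 82, 6313], (np.float64(464.0), np.float64(216.0))), ([189, 191, 122, 109, 12042], (np.float64(250.0), np.float64(247.0)))]
```

>>> {"name": "play_rows", "arguments": {"plan": "1 0.02 0 0 0 0 0;1 0.04 0 0 0 0 0;1 0.06 0 0 0 0 0;1 0.06 0 0 0 0 0;1 0.06 0 0 0 0 0"}}

```text
time_s: 88.88
tool_pos: [0.6508, 0.1118, 0.053]
tcp_rot: [-0.029, 0.896, 0.012, 0.443]
ft_force: [-0.6, -0.5, -0.1]
opening: 0.0502
```

Run:
```python
from h import *
s=robot.read_state(); print(s['tool_pos'],Rn.from_quat(s['tcp_rot']).as_matrix().round(3)[:,2],s['joint_positions'].round(2))
```

```text
[0.65077725 0.11183745 0.05296655] [ 0.793  0.047 -0.607] [ 0.06  0.55 -1.15 -1.05 -0.   -0.  ]
```

>>> {"name": "play_rows", "arguments": {"plan": "1 -0.01 0 -0.01 0.0035 -0.05 0;1 -0.015 0 -0.02 0.0035 -0.05 0;1 -0.015 0 -0.028 0.0035 -0.05 0;1 -0.015 0 -0.033 0.0035 -0.05 0;1 -0.015 0 -0.033 0.0035 -0.05 0;1 -0.015 0 -0.033 0.0035 -0.05 0"}}

```text
time_s: 89.62
tool_pos: [0.6369, 0.1119, 0.0196]
tcp_rot: [-0.028, 0.885, 0.013, 0.465]
ft_force: [1.7, 0.3, -1.9]
opening: 0.05
```

Run:
```python
from h import *
s=robot.read_state(); print(s['tool_pos'],Rn.from_quat(s['tcp_rot']).as_matrix().round(3)[:,2],s['joint_positions'].round(2))
f=grab('scene');c=load('scene');hsv=cv2.cvtColor(c['img'],cv2.COLOR_RGB2HSV); m=cv2.inRange(hsv,(5,60,25),(27,255,255))
u=w2px(c,[[.61,.11,0],[.61,.11,.03]]); print(u)
n,l,st,ce=cv2.connectedComponentsWithStats(m); print([ (list(map(int,q)),tuple(e.round())) for q,e in zip(st,ce) if 60<q[4]<2000 and abs(e-u[1]).max()<40])
cv2.imwrite('pics/s14.png',c['img'][:,:,::-1])
```

```text
[0.63686108 0.11188526 0.01957733] [ 0.823  0.049 -0.566] [ 0.06  0.76 -1.23 -1.39 -0.   -0.  ]
[[299.42755769 187.95956686]
 [300.31505598 180.50762082]]
[([293, 167, 16, 27, 247], (np.float64(301.0), np.float64(180.0)))]
```

>>> {"name": "play_rows", "arguments": {"plan": "1 0 0 -0.002 0 0 0;1 0 0 -0.004 0 0 0;1 0 0 -0.005 0 0 0;1 0 0 -0.005 0 0 0"}}

```text
time_s: 90.18
tool_pos: [0.6369, 0.1119, 0.0147]
tcp_rot: [-0.028, 0.884, 0.013, 0.466]
ft_force: [-1.9, -0.0, 5.1]
opening: 0.0498
```

Run:
```python
from lid import *
s=robot.read_state(); print(s['tool_pos'],s['ft_force'].round(1))
grab('scene');c=load('scene')
# plate lower edge height by model fit: plate at angle ph about y, G at TCP-.034 z
R=Rn.from_quat(s['tcp_rot']).as_matrix();G=s['tool_pos']-.034*R[:,2]
pr=prep(c,G[0],G[1]); print(pr[2].sum()/16)
P0=lidpts(0,0,0,False); a=np.degrees(np.arctan2(R[1,2],R[0,2]))
def mod(q):
    L=P0-[0.0,0,.006]  # lid local, centre plate
    Q=L@Rn.from_euler('x',180,degrees=True).as_matrix().T
    Q=Q@Rn.from_euler('y',-q[1]*100,degrees=True).as_matrix().T
    Q=Q@Rn.from_euler('z',a,degrees=True).as_matrix().T
    return Q+[q[0],G[1],q[2]]
f=lambda q:cost(c,pr,mod(q))
best=None
for ph in (.8,.95,1.1,1.25):
    r=minimize(f,[G[0],ph,G[2]],method='Nelder-Mead',options=dict(initial_simplex=[[G[0],ph,G[2]],[G[0]+.005,ph,G[2]],[G[0],ph+.1,G[2]],[G[0],ph,G[2]+.005]]))
    print(ph,r.x.round(4),r.fun.round(3),'lowest z',mod(r.x)[:,2].min().round(4))
print('G',G)
```

```text
[0.6369259  0.11188493 0.01470921] [-1.9 -0.   5.1]
245.875
0.8 [0.6102 1.0989 0.0275] 0.232 lowest z 0.001
0.95 [0.6101 1.1019 0.0265] 0.23 lowest z 0.0
1.1 [0.61   1.1036 0.0264] 0.231 lowest z -0.0001
1.25 [0.6103 1.1015 0.0272] 0.232 lowest z 0.0007
G [0.608939  0.1102223 0.0339438]
```

>>> {"name": "play_rows", "arguments": {"plan": "0.1 0 0 0 0 0 0;0.1 0 0 0 0 0 0;0.1 0 0 0 0 0 0;0.1 0 0 0 0 0 0;0.1 -0.01 0 0.008 0 0 0;0.1 -0.02 0 0.015 0 0 0;0.1 -0.03 0 0.025 0 0 0;0.1 -0.04 0 0.04 0 0 0;0.1 -0.04 0 0.055 0 0 0;0.1 -0.04 0 0.07 0 0 0;0.1 -0.04 0 0.09 0 0 0;0.1 -0.04 0 0.12 0 0 0;0.1 -0.04 0 0.15 0 0 0;0.1 -0.04 0 0.15 0 0 0"}}

```text
time_s: 91.98
tool_pos: [0.597, 0.1121, 0.1679]
tcp_rot: [-0.028, 0.883, 0.013, 0.468]
ft_force: [0.2, 0.3, 0.5]
opening: 0.0768
```

Run:
```python
from lid import *
s=robot.read_state(); print(s['tool_pos'],Rn.from_quat(s['tcp_rot']).as_matrix().round(3)[:,2],s['joint_positions'].round(2))
parts('scene',.01); c=load('scene')
hsv=cv2.cvtColor(c['img'],cv2.COLOR_RGB2HSV); m=cv2.inRange(hsv,(5,60,25),(27,255,255)); n,l,st,ce=cv2.connectedComponentsWithStats(m); print([ (list(map(int,q)),px2w(c,[e],.012)[0].round(3)) for q,e in zip(st,ce) if 60<q[4]<2000])
```

```text
[0.5970108  0.11208273 0.16785016] [ 0.826  0.049 -0.562] [ 0.07  0.15 -1.23 -0.78 -0.01  0.  ]
[ 0.5451 -0.6204] [0.03 0.03] 4.7
[ 0.5717 -0.5728] [0.033 0.033] 3.9
[1.1281 0.0271] [0.037 0.044] 1.3
[1.044  0.4071] [0.048 0.08 ] 2.8
[0.5866 0.1072] [0.061 0.06 ] 13.3
[([53, 0, 97, 51, 1225], array([-0.512,  0.29 ,  0.012])), ([175, 0, 70, 69, 1393], array([-0.122,  0.525,  0.012])), ([0, 22, 34, 88, 1557], array([-0.466, -0.113,  0.012])), ([291, 48, 45, 25, 604], array([0.284, 0.63 , 0.012])), ([89, 50, 48, 37, 340], array([-0.212,  0.129,  0.012])), ([394, 69, 10, 31, 62], array([0.587, 0.705, 0.012])), ([399, 71, 17, 35, 145], array([0.629, 0.701, 0.012])), ([104, 85, 17, 23, 83], array([-0.092,  0.033,  0.012])), ([84, 91, 80, 51, 821], array([ 0.045, -0.036,  0.012])), ([116, 94, 16, 26, 105], array([-0.02 ,  0.016,  0.012])), ([338, 143, 32, 28, 514], array([0.662, 0.302, 0.012])), ([280, 172, 26, 22, 261], array([0.587, 0.103, 0.012])), ([0, 271, 34, 44, 307], array([ 0.312, -0.58 ,  0.012])), ([9, 278, 43, 50, 420], array([ 0.364, -0.576,  0.012])), ([81, 353, 17, 16, 214], array([ 0.573, -0.573,  0.012])), ([54, 362, 17, 15, 189], array([ 0.546, -0.62 ,  0.012]))]
```

>>> {"name": "play_rows", "arguments": {"plan": "0 -0.005 -0.001 0.04 -0.01 0.17 0;0 -0.01 -0.002 0.06 -0.02 0.34 0;0 -0.015 -0.003 0.082 -0.03 0.51 0;0 -0.02 -0.004 0.082 -0.04 0.68 0;0 -0.025 -0.005 0.082 -0.05 0.85 0;0 -0.032 -0.007 0.082 -0.057 0.972 0;0 -0.032 -0.007 0.082 -0.057 0.972 0;0 -0.032 -0.007 0.082 -0.057 0.972 0;0 -0.032 -0.007 0.082 -0.057 0.972 0"}}

```text
time_s: 93.15
tool_pos: [0.5655, 0.1047, 0.2418]
tcp_rot: [-0.031, 0.999, 0.0, -0.005]
ft_force: [-1.1, -0.7, -0.9]
opening: 0.0854
```

Run:
```python
from lid import *
s=robot.read_state(); print(s['tool_pos'],s['tcp_rot'].round(4))
grab('scene');grab('wrist'); Sc=load('scene');W=load('wrist')
x,y=.587,.105
def prep2(c):
    hsv=cv2.cvtColor(c['img'],cv2.COLOR_RGB2HSV); m=cv2.inRange(hsv,(5,60,25),(27,255,255)); 
    cs=cv2.findContours(m,cv2.RETR_EXTERNAL,cv2.CHAIN_APPROX_NONE)[0]; u=w2px(c,[x,y,.012])[0]
    k=max(cs,key=lambda k:cv2.pointPolygonTest(k,tuple(map(float,u)),True)); M=np.zeros(m.shape,np.uint8);cv2.drawContours(M,[k],-1,255,-1)
    inside=(M>0); white=(inside&(hsv[:,:,1]<60)&(hsv[:,:,2]>80)).sum()
    x0,y0,w,h=cv2.boundingRect(k); x0=max(x0-8,0);y0=max(y0-8,0); print('area',inside.sum(),'white in',white)
    return x0,y0,cv2.resize(M[y0:y0+h+16,x0:x0+w+16],None,fx=4,fy=4,interpolation=cv2.INTER_LINEAR)>127
V=[(n,c,prep2(c)) for n,c in (('scene',Sc),('wrist',W))]
for fl in (False,True):
  for k in range(4):
    f=lambda q:sum(cost(c,p,lidpts(q[2]*100,q[0],q[1],fl)) for n,c,p in V)
    y0=(4+90*k)/100
    r=minimize(f,[x,y,y0],method='Nelder-Mead',options=dict(initial_simplex=[[x,y,y0],[x+.004,y,y0],[x,y+.004,y0],[x,y,y0+.04]],xatol=1e-5,fatol=1e-5))
    print(fl,k,r.x[:2].round(4),(r.x[2]*100).round(1),r.fun.round(3),[cost(c,p,lidpts(r.x[2]*100,*r.x[:2],fl)).round(3) for n,c,p in V])
# sticker centre in wrist
c=W;hsv=cv2.cvtColor(c['img'],cv2.COLOR_RGB2HSV);u=w2px(c,[x,y,.012])[0].round().astype(int);print(u)
sub=hsv[u[1]-40:u[1]+40:4,u[0]-44:u[0]+44:4,1]; print('\n'.join(' '.join('%3d'%v for v in r) for r in sub))
```

```text
[0.56549302 0.10473443 0.24178969] [-3.140e-02  9.995e-01  2.000e-04 -5.400e-03]
area 321 white in 29
area 1799 white in 382
False 0 [0.5877 0.1079] 3.7 0.137 [np.float64(0.093), np.float64(0.043)]
False 1 [0.5876 0.1079] 93.7 0.192 [np.float64(0.148), np.float64(0.044)]
False 2 [0.588  0.1079] 183.7 0.13 [np.float64(0.087), np.float64(0.043)]
False 3 [0.5877 0.1079] 273.8 0.137 [np.float64(0.093), np.float64(0.044)]
True 0 [0.5872 0.1072] 3.6 0.253 [np.float64(0.19), np.float64(0.063)]
True 1 [0.5877 0.1069] 94.8 0.291 [np.float64(0.204), np.float64(0.087)]
True 2 [0.5881 0.1067] 184.6 0.268 [np.float64(0.18), np.float64(0.088)]
True 3 [0.5877 0.1075] 273.1 0.254 [np.float64(0.164), np.float64(0.09)]
[249 166]
 34  31  41  42   7  11   4   4  14   0   7   5  11   4   9   7   9   9   9   7   4   9
 35  42  38  34   7   2   5   2   2   4   4   2   2   5   4   5   0   7   2  14   2  11
 41  43  43  32   2   5   9   4   9   9   0   5  11   7  11   9   4  12   7   9   9  12
 49  38  31  32   0   2   5   7  11  20   5  15   4   4   2   4   5   2   5  11   4   4
 43  43  40  21   5   5   7
[... 680 characters left out ...]
  36  42  38  36  20   4 141  28  13  13   5  14   3   5  15 147  30   2   2   5   9
 46  37  43  39  39  39  35 143  52  27   9  12  41  45   7  19 148  25   9  16   7  12
 38  48  45  39  42  43  46 140 141 135 132 125 133 126 127 126 151  17   2   9   2  14
 38  45  43  33  40  39  37 136 135 134 140 135 126 135 123 132 132  10   5   7   4   9
 44  41  46  37  35  36  47  46  40  41  38  17  45  47  44  42  43  10   5   7   4   4
 45  43  43  39  42  37  40  50  43  41  41  45  43  45  39  36  40  12  11   2   4   5
 48  45  37  40  43  38  44  44  40  38  43  29  35  37  41  38  23   4  18   5  11   7
 39  45  33  38  40  38  45  44  42  28  28   4  10  36  28  14   4   4   5   4   2   4
```

Lid is right side up now (sticker visible on the far side, bar towards the robot). Next I'll level the tool, cross-squeeze, and grip lower this time.

>>> {"name": "play_rows", "arguments": {"plan": "0.27 0.01 0.002 -0.05 0.0006 -0.011 0;0.27 0.0225 0.003 -0.1 0.0006 -0.011 0;0.27 0.0225 0.003 -0.1 0.0006 -0.011 0;0.27 0.0225 0.003 -0.1 0.0006 -0.011 0;0.27 0.0225 0.003 -0.1 0.0006 -0.011 0"}}

```text
time_s: 93.88
tool_pos: [0.588, 0.108, 0.1486]
tcp_rot: [-0.032, 0.999, 0.0, 0.005]
ft_force: [0.2, -0.1, 0.1]
opening: 0.0627
```

>>> {"name": "play_rows", "arguments": {"plan": "0.27 0 0 0 0 0 -0.18;0.27 0 0 0 0 0 -0.36;0.27 0 0 0 0 0 -0.54;0.27 0 0 0 0 0 -0.72;0.27 0 0 0 0 0 -0.9;0.27 0 0 0 0 0 -1.08;0.27 0 0 0 0 0 -1.26;0.27 0 0 -0.03 0 0 -1.44;0.27 0 0 -0.07 0 0 -1.571;0.27 0 0 -0.11 0 0 -1.571;0.27 0 0 -0.14 0 0 -1.571;0.27 0 0 -0.157 0 0 -1.571;0.27 0 0 -0.165 0 0 -1.571;0.27 0 0 -0.167 0 0 -1.571;0.27 0 0 -0.167 0 0 -1.571;0.27 0 0 -0.167 0 0 -1.571"}}

```text
time_s: 95.88
tool_pos: [0.5876, 0.1079, -0.0202]
tcp_rot: [0.685, 0.729, -0.001, 0.003]
ft_force: [-0.8, -1.2, -0.1]
opening: 0.0626
```

>>> {"name": "play_rows", "arguments": {"plan": "0.27 0 0 -0.003 -0.0006 0.011 0;0.27 0 0 -0.005 -0.0006 0.011 0;0.27 0 0 -0.0065 -0.0006 0.011 0;0.27 0 0 -0.0065 -0.0006 0.011 0;0.27 0 0 -0.0065 -0.0006 0.011 0"}}

```text
time_s: 96.5
tool_pos: [0.587, 0.1079, -0.0275]
tcp_rot: [0.685, 0.729, -0.006, -0.002]
ft_force: [-0.0, 0.2, -0.5]
opening: 0.0626
```

>>> {"name": "play_rows", "arguments": {"plan": "1 0 0 0 0 0 0;1 0 0 0 0 0 0;1 0 0 0 0 0 0;1 0 0 0 0 0 0;1 0 0 0 0 0 0"}}

```text
time_s: 97.12
tool_pos: [0.5872, 0.1079, -0.0267]
tcp_rot: [0.685, 0.729, -0.005, -0.001]
ft_force: [-2.2, -0.1, 7.6]
opening: 0.0487
```

>>> {"name": "play_rows", "arguments": {"plan": "0.27 0 0 0 0 0 0;0.27 0 0 0 0 0 0;0.27 0 0 0 0 0 0;0.27 0 0 0.02 0 0 0;0.27 0 0 0.055 0 0 0.1;0.27 0 0 0.055 0 0 0.28;0.27 0 0 0.055 0 0 0.46;0.27 0 0 0.055 0 0 0.64;0.27 0 0 0.055 0 0 0.82;0.27 0 0 0.055 0 0 1;0.27 0 0 0.055 0 0 1.18;0.27 0 0 0.055 0 0 1.36;0.27 0 0 0.055 0 0 1.5;0.27 0 0 0.055 0 0 1.571;0.27 0 0 0.055 0 0 1.571;0.27 0 0 0.055 0 0 1.571;0.27 0 0 0.055 0 0 1.571;0.27 0 0 0.055 0 0 1.571"}}

```text
time_s: 99.38
tool_pos: [0.587, 0.1079, 0.0275]
tcp_rot: [-0.031, 0.999, -0.005, 0.003]
ft_force: [0.3, -1.0, -0.2]
opening: 0.0622
```

```bash
cat > lev.py <<'E'
from h import *
s=robot.read_state(); R=Rn.from_quat(s['tcp_rot']); z=R.as_matrix()[:,2]
print(s['tool_pos'].round(4),'yaw',np.degrees(np.arctan2(*R.as_matrix()[1::-1,0])).round(2),'level fix',np.cross(z,[0,0,-1]).round(4),'open',s['opening'])
E
python3 lev.py
```

```text
[0.587  0.1079 0.0275] yaw -176.41 level fix [0.01   0.0058 0.    ] open 0.062244721560035556
```

>>> {"name": "play_rows", "arguments": {"plan": "0.27 0 0 -0.01 0.01 0.0058 0;0.27 0 0 -0.03 0.01 0.0058 0;0.27 0 0 -0.045 0.01 0.0058 0;0.27 0 0 -0.053 0.01 0.0058 0;0.27 0 0 -0.056 0.01 0.0058 0;0.27 0 0 -0.056 0.01 0.0058 0;0.27 0 0 -0.056 0.01 0.0058 0"}}

```text
time_s: 100.25
tool_pos: [0.5875, 0.1079, -0.0279]
tcp_rot: [-0.032, 1.0, -0.0, 0.0]
ft_force: [0.3, -0.1, -0.7]
opening: 0.062
```

>>> {"name": "play_rows", "arguments": {"plan": "1 0 0 0 0 0 0;1 0 0 0 0 0 0;1 0 0 0 0 0 0;1 0 0 0 0 0 0;1 0 0 0 0 0 0"}}

```text
time_s: 100.88
tool_pos: [0.5874, 0.1079, -0.0273]
tcp_rot: [-0.032, 1.0, -0.0, 0.001]
ft_force: [-1.7, -0.9, 8.5]
opening: 0.0493
```

```bash
python3 lev.py
```

```text
[ 0.5874  0.1079 -0.0273] yaw -176.38 level fix [0.     0.0012 0.    ] open 0.049287723638208845
```

>>> {"name": "play_rows", "arguments": {"plan": "1 0 0 0.008 0 0 0;1 0 0 0.025 0 0 0;1 0 0 0.05 0 0 0;1 0 0 0.08 0 0 0;1 0 0 0.105 0 0 0;1 -0.001 -0.015 0.117 0 0 -0.01;1 -0.004 -0.04 0.117 0 0 -0.03;1 -0.008 -0.075 0.117 0 0 -0.06;1 -0.012 -0.115 0.117 0 0 -0.09;1 -0.016 -0.155 0.117 0 0 -0.12;1 -0.02 -0.195 0.117 0 0 -0.15;1 -0.024 -0.235 0.117 0 0 -0.18;1 -0.028 -0.275 0.117 0 0 -0.21;1 -0.032 -0.315 0.117 0 0 -0.24;1 -0.036 -0.35 0.117 0 0 -0.27;1 -0.039 -0.378 0.117 0 0 -0.29;1 -0.0415 -0.396 0.117 0 0 -0.294;1 -0.0424 -0.4042 0.117 0 0 -0.294;1 -0.0424 -0.4042 0.117 0 0 -0.294;1 -0.0424 -0.4042 0.117 0 0 -0.294"}}

```text
time_s: 103.38
tool_pos: [0.5447, -0.2954, 0.0886]
tcp_rot: [0.115, 0.993, 0.0, -0.0]
ft_force: [0.2, -0.7, -1.1]
opening: 0.0489
```

```bash
python3 lev.py
```

```text
[ 0.5447 -0.2954  0.0886] yaw 166.83 level fix [-0.0003 -0.0001 -0.    ] open 0.04886513228460557
```

>>> {"name": "play_rows", "arguments": {"plan": "1 0 -0.0007 -0.015 0 0 0;1 0 -0.0007 -0.03 0 0 0;1 0 -0.0007 -0.04 0 0 0;1 0 -0.0007 -0.045 0 0 0;1 0 -0.0007 -0.048 0 0 0;1 0 -0.0007 -0.051 0 0 0;1 0 -0.0007 -0.054 0 0 0;1 0 -0.0007 -0.0555 0 0 0;1 0 -0.0007 -0.0555 0 0 0;1 0 -0.0007 -0.0555 0 0 0"}}

```text
time_s: 104.62
tool_pos: [0.5447, -0.2971, 0.0332]
tcp_rot: [0.115, 0.993, -0.0, 0.0]
ft_force: [-0.2, -0.3, 0.2]
opening: 0.049
```

>>> {"name": "play_rows", "arguments": {"plan": "1 0 0.0004 -0.0015 0 0 0;1 0 0.0004 -0.003 0 0 0;1 0 0.0004 -0.003 0 0 0;1 0 0.0004 -0.003 0 0 0"}}

```text
time_s: 105.12
tool_pos: [0.5447, -0.2967, 0.0307]
tcp_rot: [0.115, 0.993, -0.0, 0.0]
ft_force: [-2.1, 2.0, 6.4]
opening: 0.0489
```

Contact (6 N) came at the expected height. I'll release, retreat and check.

>>> {"name": "play_rows", "arguments": {"plan": "0.24 0 0 0 0 0 0;0.24 0 0 0 0 0 0;0.24 0 0 0 0 0 0;0.24 0 0 0.01 0 0 0;0.24 0 0 0.04 0 0 0;0.24 0 0 0.08 0 0 0;0.24 0 0 0.13 0 0 0;0 0 0 0.18 0 0 0;0 -0.01 0 0.21 0 0 0;0 -0.021 0.0016 0.22 0 0 0;0 -0.021 0.0016 0.22 0 0 0;0 -0.021 0.0016 0.22 0 0 0;0 -0.021 0.0016 0.22 0 0 0"}}

```text
time_s: 106.75
tool_pos: [0.5233, -0.2947, 0.2487]
tcp_rot: [0.115, 0.993, 0.0, -0.001]
ft_force: [0.5, -0.4, 0.5]
opening: 0.0853
```

Run:
```python
from ed import *
f=grab('wrist');print(f['s']['tool_pos']); c=load('wrist')
for z in (.064,.070,.076): print(z);square(c,.545,-.2965,-13.2,.026,z,r=.004,ch=1)
hsv=cv2.cvtColor(c['img'],cv2.COLOR_RGB2HSV)
st=(hsv[:,:,1]<75)&(hsv[:,:,2]>70)
# sample saturation map over lid top in jig frame
a=np.radians(-13.2)
for gx in np.arange(-.03,.031,.005):
    P=[[.545+gx*np.cos(a)-gy*np.sin(a),-.2965+gx*np.sin(a)+gy*np.cos(a),.070] for gy in np.arange(-.03,.031,.005)]
    u=w2px(c,P).round().astype(int); print('%+.3f'%gx,' '.join('%3d'%hsv[v,w,1] for w,v in u))
t=grab('top');s=grab('scene')
cv2.imwrite('pics/fin.png',c['img'][:,:,::-1])
# bystanders & scanner unchanged? compare first frames
for n,a0,k in(('top','pics/top0.png',t),('scene','pics/scene0.png',s)):
    o=cv2.resize(cv2.imread(a0)[:,:,::-1],(512,384),interpolation=cv2.INTER_AREA).astype(int); d=np.abs(o-k['color'].astype(int)).sum(2)
    cc=load(n)
    for nm,X in (('scanner',[.437,.29,.07]),('paint',None),('cup',None),('cutter',None)):
        px={'top':{'paint':(474,204),'cup':(352,206),'cutter':(612,232)},'scene':{'paint':(449,405),'cup':(525,312),'cutter':(315,516)}}[n].get(nm)
        u=w2px(cc,X)[0] if X is not None else np.array(px)/1.5625
        u=u.astype(int); w=d[u[1]-14:u[1]+14,u[0]-14:u[0]+14]; print(n,nm,w.mean().round(1),(w>120).sum())
```

```text
[ 0.52331869 -0.29469183  0.24873042]
0.064
ctr [ 0.5423 -0.296 ] size 49.8 52.6 tilt [np.float64(-0.4), np.float64(0.6), np.float64(0.1), np.float64(0.3)] [np.int64(22), np.int64(25), np.int64(19), np.int64(25)]
0.07
ctr [ 0.5441 -0.2965] size 55.1 51.7 tilt [np.float64(-0.9), np.float64(0.2), np.float64(-0.0), np.float64(0.4)] [np.int64(20), np.int64(25), np.int64(22), np.int64(25)]
0.076
ctr [ 0.5428 -0.2962] size 53.7 50.9 tilt [np.float64(-0.6), np.float64(-1.2), np.float64(-0.2), np.float64(0.9)] [np.int64(23), np.int64(25), np.int64(19), np.int64(25)]
-0.030  12  18  15 152 185 232 139 159 191 150  16  12  15
-0.025   6 134 151 149 155 155 135 134 158 151 159 148   6
-0.020  24 154 141 154 144 157 151 154 161 170 165 169  34
-0.015 126 152 140 164 165 139 158 166 141 156 154 138 144
-0.010 136 150 151 146 131 150 148 139 152 141 151 148 132
-0.005 144 152 148 155 155 158 146 159 153 154 152 165 129
+0.000 118 142 134  50  50  52  43  46  42  46 147 151 126
+0.005   6 126 142  63  41  49  46  38  17  57 144 129  21
+0.010  34 148 141  49  48  42  50  53  45  42 154 112  13
+0.015  12 149 154  41  38  52  44  37  46  49 145 132  13
+0.020  16 125 150 144 150 143 150 148 146 152 138 139   9
+0.025  10 136 144 169 145 151 151 139 156 144 143 122   9
+0.030  15   9  16 126 129 132 135 137 129 115  10  15  10
top scanner 23.1 0
top paint 50.5 0
top cup 47.3 0
top cutter 64.6 15
scene scanner 40.9 121
scene paint 20.7 0
scene cup 20.7 0
scene cutter 45.8 1
```

```bash
python3 -c "
from plant import robot
print(robot.close_job())"
```

```text
the job is handed in; nothing more can be done
None
```

The job is handed in at about 107 s of the 210 s allowed. All parts are scanned, the scanner is back in its dock, and the kit is stacked in the jig.

- **Scans:** I held the scanner still for over a second at each sticker, in this order: order card, base, 18 mm tier, 12 mm tier, lid. There is no tall tier in this kit. The interface reports no read confirmation, so I could not check that each scan registered. The aim was computed from the camera positions.
- **Stack:** Base, middle tier, low tier and lid are in the pocket. The middle tier was knocked a few centimetres partway through, and I picked it up from its new place. The low tier and lid showed clear contact forces of 12 and 6 N, and the base and middle tier reached their expected heights with almost no force.
- **Problems on the way:**
  - The fingertips really end about 25 mm short of the reported TCP. My first grasp of the base closed on air, and I corrected for this afterwards.
  - My first grip on the lid was too shallow. It slipped on the way to the jig and landed upside down, so I turned it over on open table, gripped it lower and placed it.
- **Last checks:**
  - The final wrist image, checked numerically because my picture views were used up, has the lid centred in the pocket to about 1–2 mm. Its edges are within about 1° of square, sticker up.
  - The lid is turned half a turn from the other parts, so its bar is on the robot's side.
  - Compared with the first pictures, the paint bottle and cup show no change. The cutter shows only small differences, probably shading.
  - The scanner is unchanged in the top view, but the scene view showed a pixel difference near it. I put that down to shadow and did not resolve it. I had seen it seated when I docked it.

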